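Lids back on the washed canisters

TASK

Close the four washed storage canisters on the kitchen counter: put on each canister the ceramic lid of its own colour and its own size, so that every lid sits fully down and level. Set the lids down gently rather than dropping them, and leave the canisters, the steel pan lid and the pink bowl standing where they are.

Things in the scene. Friction and masses are not known exactly. Their poses are not given: they have to be found in the camera images.
- lid_white_large_center (a point): Loose large white ceramic lid, 50 mm tall, 0.22 kg: disc 102 mm across, 8 thick; under it a plug 72 mm across, 10 deep (bevelled), on which it stands; on top an upright light-wood round knob to grip, 24 mm across, 32 tall. Point: on its axis, half-way up: 25 mm above the plug's foot, 15 above the disc's underside, 7 above the disc's top, 25 below the knob's top. z up; yaw is free.
- canister_white_large_rim (a point): Loose large white ceramic canister, open on top, upright, 0.7 kg: 100 mm across outside, 90 inside, 75 tall. Point: centre of its mouth, level with the rim's top; z up. With its lid on, the plug is inside and the disc lies flat on the rim, so the lid's point is 15 mm above this one.
- lid_white_small_center (a point): Loose small white ceramic lid, 50 mm tall, 0.13 kg: disc 74 mm across, 8 thick; under it a plug 46 mm across, 10 deep (bevelled), on which it stands; on top an upright light-wood round knob to grip, 24 mm across, 32 tall. Point: on its axis, half-way up: 25 mm above the plug's foot, 15 above the disc's underside, 7 above the disc's top, 25 below the knob's top. z up; yaw is free.
- canister_white_small_rim (a point): Loose small white ceramic canister, open on top, upright, 0.5 kg: 72 mm across outside, 62 inside, 65 tall. Point: centre of its mouth, level with the rim's top; z up. With its lid on, the plug is inside and the disc lies flat on the rim, so the lid's point is 15 mm above this one.
- lid_blue_large_center (a point): Loose large blue ceramic lid, 50 mm tall, 0.22 kg: disc 102 mm across, 8 thick; under it a plug 72 mm across, 10 deep (bevelled), on which it stands; on top an upright light-wood round knob to grip, 24 mm across, 32 tall. Point: on its axis, half-way up: 25 mm above the plug's foot, 15 above the disc's underside, 7 above the disc's top, 25 below the knob's top. z up; yaw is free.
- canister_blue_large_rim (a point): Loose large blue ceramic canister, open on top, upright, 0.7 kg: 100 mm across outside, 90 inside, 75 tall. Point: centre of its mouth, level with the rim's top; z up. With its lid on, the plug is inside and the disc lies flat on the rim, so the lid's point is 15 mm above this one.
- lid_blue_small_center (a point): Loose small blue ceramic lid, 50 mm tall, 0.13 kg: disc 74 mm across, 8 thick; under it a plug 46 mm across, 10 deep (bevelled), on which it stands; on top an upright light-wood round knob to grip, 24 mm across, 32 tall. Point: on its axis, half-way up: 25 mm above the plug's foot, 15 above the disc's underside, 7 above the disc's top, 25 below the knob's top. z up; yaw is free.
- canister_blue_small_rim (a point): Loose small blue ceramic canister, open on top, upright, 0.5 kg: 72 mm across outside, 62 inside, 65 tall. Point: centre of its mouth, level with the rim's top; z up. With its lid on, the plug is inside and the disc lies flat on the rim, so the lid's point is 15 mm above this one.
- pan_lid_center (a point): Bystander: a loose round steel pan lid, 120 mm across, with a black knob 34 mm across, 41 mm tall in all; it belongs to none of the canisters. The point is on its axis, 20 mm above the counter.
- bowl_center (a point): Bystander: a loose salmon-pink bowl, 104 mm across the rim, 40 mm tall. The point is on its axis, 20 mm above the counter.
Not all that is in view belongs to the job. What is shaped like the part that bears lid_blue_large_center but purple or red is not meant. Leave any red look-alike of the part that bears lid_white_large_center alone.

How it is judged (in metres and radians):
At the end, for the whole second after the job is handed in: Each lid rests on the canister of its colour and size: within 13 mm of its axis, centre 15 +- 4 mm above the rim, level within 0.07 rad, at rest; canisters upright (0.05 rad), at rest, within 5 cm of their starts; pan lid and bowl within 4 cm of theirs (horizontal distance between lid_white_large_center and canister_white_large_rim below 0.013 m and z of lid_white_large_center in the frame of canister_white_large_rim between 0.011 and 0.019 m and angle between each of lid_white_large_center, lid_white_small_center, lid_blue_large_center, lid_blue_small_center's own z axis and vertical below 0.07 rad and angle between each of canister_white_large_rim, canister_white_small_rim, canister_blue_large_rim, canister_blue_small_rim's own z axis and vertical below 0.05 rad and distance of each of canister_white_large_rim, canister_white_small_rim, canister_blue_large_rim, canister_blue_small_rim from where it was at the start of the episode below 0.05 m and linear speed of each of lid_white_large, canister_white_large, lid_white_small, canister_white_small, lid_blue_large, canister_blue_large, lid_blue_small, canister_blue_small below 0.02 m/s and horizontal distance between lid_white_small_center and canister_white_small_rim below 0.013 m and z of lid_white_small_center in the frame of canister_white_small_rim between 0.011 and 0.019 m and horizontal distance between lid_blue_large_center and canister_blue_large_rim below 0.013 m and z of lid_blue_large_center in the frame of canister_blue_large_rim between 0.011 and 0.019 m and horizontal distance between lid_blue_small_center and canister_blue_small_rim below 0.013 m and z of lid_blue_small_center in the frame of canister_blue_small_rim between 0.011 and 0.019 m and distance of each of pan_lid_center, bowl_center from where it was at the start of the episode below 0.04 m); the robot touches nothing.
It fails at once if a lid is dropped (let go from more than about 2.5 cm) ((contact force between the fingers and lid_white_large below 0.05 N and linear speed of lid_white_large above 0.7 m/s) or (contact force between the fingers and lid_white_small below 0.05 N and linear speed of lid_white_small above 0.7 m/s) or (contact force between the fingers and lid_blue_large below 0.05 N and linear speed of lid_blue_large above 0.7 m/s) or (contact force between the fingers and lid_blue_small below 0.05 N and linear speed of lid_blue_small above 0.7 m/s)).
It fails at once if a canister is knocked over or shoved more than 5 cm (distance of any of canister_white_large_rim, canister_white_small_rim, canister_blue_large_rim, canister_blue_small_rim from where it was at the start of the episode above 0.05 m or angle between any of canister_white_large_rim, canister_white_small_rim, canister_blue_large_rim, canister_blue_small_rim's own z axis and vertical above 0.35 rad).
It fails at once if the steel pan lid is moved more than 4 cm (distance of pan_lid_center from where it was at the start of the episode above 0.04 m).
It fails at once if the pink bowl is moved more than 4 cm (distance of bowl_center from where it was at the start of the episode above 0.04 m).
It also fails if it takes over 120 s, if anything falls off the work surface, if the arm or the gripper's body presses on something with over 40 N, if the wrist force passes 120 N, or if a joint passes its speed limit or range.

ROBOT

A 7-joint arm with a two-finger parallel gripper is mounted at the origin on the work surface. World frame = base frame: x ahead of the robot, y to its left, z up, the work surface at z = 0. Lengths are in mm, angles in degrees, forces in N, time in s.
With the tool pointing down it reaches from about 425 to 825 mm from the base axis. Payload 3.6 kg.
Tool frame: the origin (TCP) lies midway between the tips of the shut fingers; the grasp point (between the pads) lies 19 mm behind it; z points along the fingers, y is the direction in which the jaws open and shut (so a half turn about z gives the same grasp; the last joint's range is limited). The gripper opens to 93 mm and grips with 3 to 60 N. Pads are 15 mm wide; open, the fingers measure 128 mm over their backs; the gripper's body (75 mm by 188 mm) begins 65 mm behind the grasp point.
Start: joints at [-65.346, 35.231, -0.722, 81.555, 0.464, 63.22, -2.315], TCP at [286.663, 583.339, 185.74] pointing down, gripper open.
Joint ranges: [-178.69, 178.69], [-17.37, 117.87], [-77.05, 75.6], [15.02, 138.74], [-78.02, 258.01], [0.78, 113.62], [-162.83, 162.83]. Speed limits (degrees/s): [159.86, 159.86, 180, 180, 180, 180, 180].

INTERFACE

Orientations are given as a 3x3 rotation matrix whose columns are the frame's x, y, z axes.
In Python, from bench import state, snapshot, get_calibration, hand_in gives the robot as it stands.
- The arm moves only by the tool carry_out, never from a script. Its argument "series" is a list of rows, each a list of 5 numbers: the shift along the tool's x, y, z in mm, then the turn about the tool's z in rad, then the closure, from 0 (fully open) to 1 (shut). In form: [[tx, ty, tz, spin, hand], ...]. A call has 1 to 20 rows; each row is the pose to reach, as a shift and turn from the pose commanded when the call began, along the tool's axes at that moment; what a row does not reach only later rows make up. A row lasts 1/12 s, in which the tool goes at most 41.7 mm and 7.16 degrees, less where a joint would pass 70% of its speed; a pose out of reach is approached as far as the arm can. A call with a gripper value outside its range is refused whole. The fingers move at their own pace and stop on an object; the grip force is fixed at half the most. Time passes only in rows, so rows that repeat a pose let the fingers close. It gives the time, the measured TCP pose, the force and the opening at its end, in the units of the state.
- state(): the state, without advancing time (a new reading comes with each control period).
- snapshot(name): name is "side" or "top"; returns the picture (384x512x3 uint8, blue, green, red); there is no depth.
- get_calibration(name): a dict with "camera_matrix" (3x3 intrinsics, pixels), "R" (3x3) and "t" (3): a world point X has camera coordinates R X + t. Camera axes: x right, y down, z forward; pixel columns grow to the right and rows downward; lengths in mm; the calibration is good to about 2 mm. A picture is of the moment at which its call begins. get_calibration takes no time and is no camera call.
- hand_in(): hands the job in, once; it reports no verdict.
The state is a dict: "time": time; "joints": joint angles; "dq": joint speeds; "effort": joint torques, N m; "tcp_pos": TCP position; "eef_rot": TCP orientation; "force": force on the tool from outside, world axes, zero at the start; "ft_torque": the same for the moment, N m; "gripper_width": finger opening in mm.
Only numpy, scipy, OpenCV 4.12 (cv2) and the standard library are available. Lean on these libraries where they do the work, as an engineer would, in place of code of your own. Each camera call takes 0.05 s, during which the arm holds its last target.

## Working session

There is one attempt and no reset: what is moved stays moved. The work goes in short steps, Python scripts to look and compute and a tool call to move; the robot and the scene stay as the last step left them, time stands still between calls to the robot, and variables do not carry over. Pictures are saved under pics/ and viewed, and the job is handed in when it is done.

Besides the shell and the picture viewer there is one more tool, called after "Emit:" as name(argument=value, ...) on one line, values as JSON. carry_out: Moves the arm, as the interface text tells. Its arguments: {"type":"object","properties":{"series":{"type":"array","items":{"type":"array","items":{"type":"number"}}}},"required":["series"]}

```bash
mkdir -p pics
python3 - <<'E'
from bench import *
import cv2,numpy as np
s=state();print(s)
for n in("side","top"):
    im=snapshot(n);cv2.imwrite(f"pics/{n}0.png",im)
    c=get_calibration(n);print(n,c)
E
```

```text
{'time': 0.0, 'joints': array([-65.34505845,  35.29120732,  -0.72348869,  81.64019281,
         0.46460434,  63.22060185,  -2.31343425]), 'dq': array([-0.09631937, -0.08363968, -0.05073271, -0.01883675,  0.11136094,
       -0.06206617, -0.07510512]), 'effort': array([-2.54955438e-05, -4.58937371e+01,  2.09080484e-01, -1.65749645e+01,
       -6.10551378e-02,  2.03633221e-02,  2.32067423e-04]), 'tcp_pos': array([286.30801144, 582.56507139, 184.56564035]), 'eef_rot': array([[-8.97509321e-01,  4.40994085e-01, -1.11202086e-03],
       [ 4.40995485e-01,  8.97506237e-01, -2.35311804e-03],
       [-3.96654739e-05, -2.60234155e-03, -9.99996613e-01]]), 'force': array([ 0.55552039, -0.13765497, -0.01074743]), 'ft_torque': array([-0.02966039,  0.03934441,  0.00998917]), 'gripper_width': 92.99774066997527}
side {'camera_matrix': array([[351.77809525,   0.        , 253.43513251],
       [  0.        , 351.77809525, 194.75713356],
       [  0.        ,   0.        ,   1.        ]]), 'R': array([[ 0.84080496, -0.54131847,  0.00461804],
       [-0.40273517, -0.63120486, -0.66286107],
       [ 0.36173387,  0.55547703, -0.74872817]]), 't': array([-424.16471654,  277.85379202, 1078.17584477])}
top {'camera_matrix': array([[432.4809337 ,   0.        , 249.10908156],
       [  0.        , 432.4809337 , 189.64973462],
       [  0.        ,   0.        ,   1.        ]]), 'R': array([[ 0.01353379, -0.99989989,  0.00412758],
       [-0.99937198, -0.01366161, -0.03269569],
       [ 0.03274881, -0.00368249, -0.99945683]]), 't': array([  32.99963213,  481.33307955, 1472.56420356])}
```

View pics/side0.png

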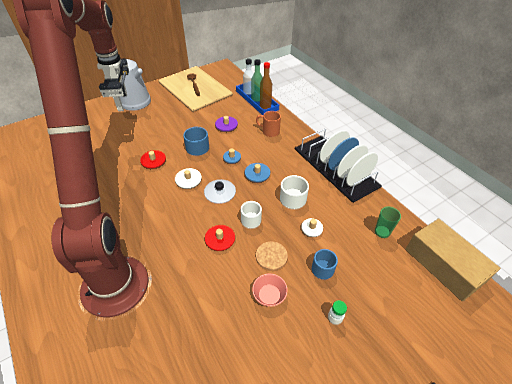

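View pics/top0.png

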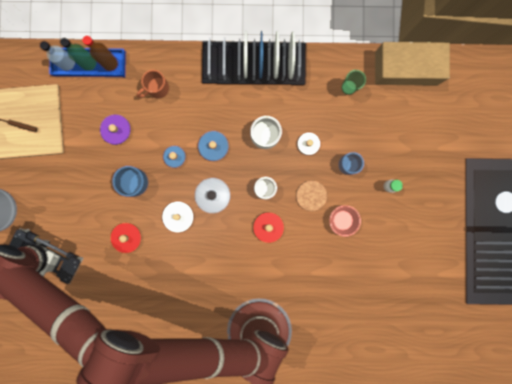

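```bash
cat > h.py <<'E'
import numpy as np,cv2
from bench import *
def ray(n,u,v,z):
    c=get_calibration(n);R,t=np.array(c["R"]),np.array(c["t"])
    d=R.T@np.linalg.inv(c["camera_matrix"])@np.array([u,v,1.]);o=-R.T@t
    return o+d*(z-o[2])/d[2]
def proj(n,X):
    c=get_calibration(n);p=c["camera_matrix"]@(np.array(c["R"])@np.array(X)+c["t"]);return p[:2]/p[2]
E
python3 - <<'E'
import cv2
t=cv2.imread("pics/top0.png");c=t[100:260,90:380]
cv2.imwrite("pics/crop_top.png",cv2.resize(c[:, :],None,fx=2.75,fy=2.75,interpolation=cv2.INTER_CUBIC))
s=cv2.imread("pics/side0.png");c=s[105:305,130:350]
cv2.imwrite("pics/crop_side.png",cv2.resize(c,None,fx=3,fy=3,interpolation=cv2.INTER_CUBIC))
E
```

```text
(no output)
```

View pics/crop_top.png

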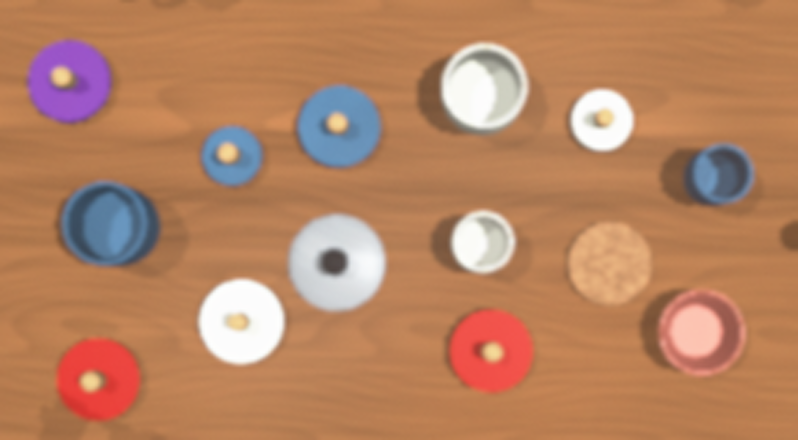

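View pics/crop_side.png

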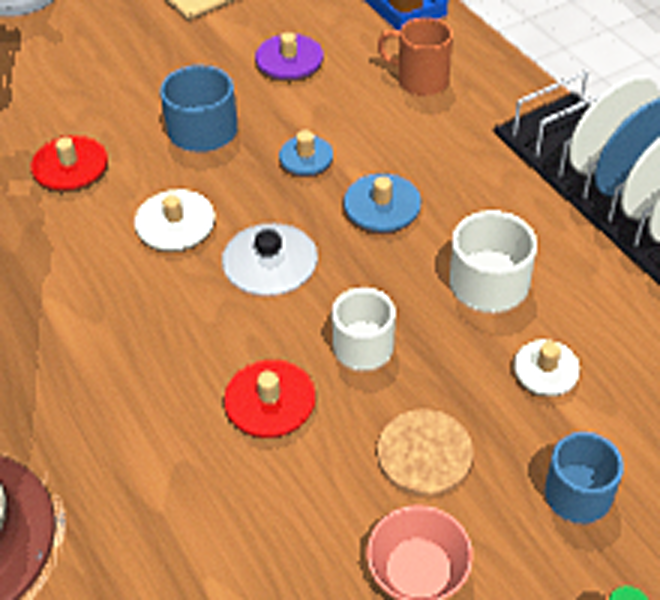

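```bash
cat > meas.py <<'E'
from h import *
def mask(im,col):
    h=cv2.cvtColor(im,cv2.COLOR_BGR2HSV)
    return cv2.inRange(h,(98,90,50),(118,255,255)) if col=="b" else cv2.inRange(h,(0,0,115),(180,60,255))
# name: approx px top, approx px side, col, R outer, z
O={"lidWL":((178,217),(188,178),"w",51,18),"lidWS":((309,144),(312,228),"w",37,18),
"lidBL":((213,146),(257,173),"b",51,18),"lidBS":((174,156),(232,157),"b",37,18),
"canWL":((266,131),(294,185),"w",50,75),"canWS":((265,187),(251,208),"w",36,65),
"canBL":((129,181),(196,135),"b",50,75),"canBS":((352,163),(325,258),"b",36,65)}
if __name__=="__main__":
    T=cv2.imread("pics/top0.png");S=cv2.imread("pics/side0.png")
    for k,(pt,ps,col,R,z) in O.items():
        out=[]
        for n,im,p in(("top",T,pt),("side",S,ps)):
            u=6;w=32;x0,y0=p[0]-w,p[1]-w
            c=cv2.resize(im[y0:y0+2*w,x0:x0+2*w],None,fx=u,fy=u,interpolation=cv2.INTER_CUBIC)
            m=mask(c,col);cs,_=cv2.findContours(m,cv2.RETR_EXTERNAL,cv2.CHAIN_APPROX_NONE)
            cs=[q for q in cs if cv2.pointPolygonTest(cv2.convexHull(q),(w*u,w*u),False)>=0]
            q=max(cs,key=cv2.contourArea)[:,0].astype(float)
            q=(q+.5)/u-.5+[x0,y0]
            # cast hull on plane z; fit circle
            hull=cv2.convexHull(q.astype(np.float32))[:,0]
            W=np.array([ray(n,a,b,z)[:2] for a,b in hull])
            c0=cv2.minEnclosingCircle(W.astype(np.float32))
            r=cv2.minAreaRect(W.astype(np.float32))
            e=W.mean(0); area=cv2.contourArea(W.astype(np.float32)); M=cv2.moments(W.astype(np.float32))
            cen=(M["m10"]/M["m00"],M["m01"]/M["m00"])
            out.append((n,"cen",np.round(cen,1),"Req",round((area/np.pi)**.5,1),"mec",np.round(c0[0],1),round(c0[1],1)))
        print(k,*out,sep="\n  ")
E
python3 meas.py
```

```text
lidWL
  ('top', 'cen', array([386.2, 281.6]), 'Req', 52.9, 'mec', array([386.6, 281.6]), 53.4)
  ('side', 'cen', array([383.7, 280.9]), 'Req', 53.0, 'mec', array([384.7, 279.8]), 55.8)
lidWS
  ('top', 'cen', array([ 641.4, -160.3]), 'Req', 39.1, 'mec', array([ 641. , -160.4]), 39.8)
  ('side', 'cen', array([ 638.8, -160.9]), 'Req', 38.3, 'mec', array([ 638.2, -160.5]), 40.4)
lidBL
  ('top', 'cen', array([629.1, 165.7]), 'Req', 47.4, 'mec', array([629. , 165.8]), 48.1)
  ('side', 'cen', array([626.5, 164. ]), 'Req', 51.2, 'mec', array([626.1, 164.2]), 53.2)
lidBS
  ('top', 'cen', array([590.9, 297.6]), 'Req', 33.6, 'mec', array([591.1, 297.6]), 34.2)
  ('side', 'cen', array([588. , 295.4]), 'Req', 37.2, 'mec', array([588.5, 295.7]), 39.2)
canWL
  ('top', 'cen', array([669.9, -11.2]), 'Req', 53.2, 'mec', array([669.1, -11.9]), 54.7)
  ('side', 'cen', array([652.2, -32.1]), 'Req', 65.6, 'mec', array([652.9, -33.4]), 81.7)
canWS
  ('top', 'cen', array([486.5, -12.4]), 'Req', 37.9, 'mec', array([485.9, -12.7]), 39.1)
  ('side', 'cen', array([473.7, -30.2]), 'Req', 47.7, 'mec', array([473.6, -31.3]), 59.0)
canBL
  ('top', 'cen', array([501.5, 432.7]), 'Req', 49.0, 'mec', array([503.9, 432.2]), 51.9)
  ('side', 'cen', array([486.6, 401.6]), 'Req', 68.5, 'mec', array([487. , 400.8]), 89.2)Traceback (most recent call last):
  File "meas.py", line 19, in <module>
    q=max(cs,key=cv2.contourArea)[:,0].astype(float)
      ~~~^^^^^^^^^^^^^^^^^^^^^^^^
ValueError: max() iterable argument is empty
```

```bash
cat > meas2.py <<'E'
from h import *
from meas import O
from scipy.optimize import least_squares
def mask(im,col):
    h=cv2.cvtColor(im,cv2.COLOR_BGR2HSV)
    if col=="b":return cv2.inRange(h,(95,60,30),(120,255,255))
    return cv2.inRange(h,(0,0,110),(180,70,255))
def far(n,im,p,col,R,z,w=30,u=6):
    x0,y0=p[0]-w,p[1]-w
    c=cv2.resize(im[y0:y0+2*w,x0:x0+2*w],None,fx=u,fy=u,interpolation=cv2.INTER_CUBIC)
    m=cv2.morphologyEx(mask(c,col),cv2.MORPH_OPEN,np.ones((7,7)));cs,_=cv2.findContours(m,cv2.RETR_EXTERNAL,cv2.CHAIN_APPROX_NONE)
    cs=[q for q in cs if cv2.pointPolygonTest(cv2.convexHull(q),(w*u,w*u),False)>=0]
    q=max(cs,key=cv2.contourArea)[:,0].astype(float);q=(q+.5)/u-.5+[x0,y0]
    W=np.array([ray(n,a,b,z)[:2] for a,b in cv2.convexHull(q.astype(np.float32))[:,0]])
    C=get_calibration(n);f=(-np.array(C["R"]).T@C["t"])[:2]
    cen=ray(n,*p,z)[:2]
    for _ in range(8):
        d=cen-f;d/=np.linalg.norm(d);P=W[(W-cen)@d>-0.1*R]
        r=least_squares(lambda x:np.hypot(*(P-x[:2]).T)-x[2],[*cen,R],loss="soft_l1");cen=r.x[:2]
    return r.x,np.sqrt(np.mean(r.fun**2))
if __name__=="__main__":
    T=cv2.imread("pics/top0.png");S=cv2.imread("pics/side0.png")
    for k,(pt,ps,col,R,z) in O.items():
        for n,im,p in(("top",T,pt),("side",S,ps)):
            try:x,e=far(n,im,p,col,R,z);print(k,n,np.round(x,1),"R",R,"rms",round(e,1))
            except Exception as ex:print(k,n,ex)
E
python3 meas2.py
```

```text
lidWL top [386.3 282.5  53. ] R 51 rms 0.2
lidWL side [385.2 285.2  50.7] R 51 rms 0.4
lidWS top [ 641.6 -160.9   39.2] R 37 rms 0.2
lidWS side [ 640.7 -159.2   37.1] R 37 rms 0.5
lidBL top [628.6 165.5  49.5] R 51 rms 0.2
lidBL side [628.6 166.7  49.7] R 51 rms 0.4
lidBS top [590.9 298.1  34.9] R 37 rms 0.2
lidBS side [589.3 297.9  36.2] R 37 rms 0.5
canWL top [671.2 -11.7  53.1] R 50 rms 0.3
canWL side [672.6  -9.7  49.9] R 50 rms 0.5
canWS top [486.7 -13.4  38.1] R 36 rms 0.4
canWS side [485.9 -11.   36. ] R 36 rms 0.4
canBL top [502.3 439.   47.2] R 50 rms 0.3
canBL side [501.5 439.4  48.5] R 50 rms 0.7
canBS top [ 571.6 -301.    31.9] R 36 rms 0.4
canBS side [ 571.3 -300.    35.5] R 36 rms 0.3
```

Candidates (side-view pixels):
- Large white lid (188,178)
- Small white lid (312,227)
- Large blue lid (257,172)
- Small blue lid (232,156)
- Not meant: purple lid (226,123), red lids (153,158) and (220,237), steel pan lid (220,190), cork mat (271,255)

The close crops confirm these colours and sizes. The two views agree to about 3 mm, and the fitted radii match the given sizes.

```bash
cat > go.py <<'E'
import sys
from h import *
s=state();R=s["eef_rot"];t=np.array([float(a) for a in sys.argv[1:4]])
print("tcp",np.round(s["tcp_pos"],1),"shift",np.round(R.T@(t-s["tcp_pos"]),1),"tool z tilt",np.round(R[:,2],4),"yaw",np.round(R[:,1],3),"F",np.round(s["force"],1),"w",round(s["gripper_width"],1),"t",s["time"],"j",np.round(s["joints"],0))
E
python3 go.py 386 283 110
```

```text
tcp [286.4 582.7 184.7] shift [-221.6 -224.8   75.2] tool z tilt [-9.e-04 -2.e-03 -1.e+00] yaw [ 0.441  0.897 -0.002] F [-0.   0.2 -0. ] w 92.7 t 0.1 j [-65.  35.  -1.  82.   0.  63.  -2.]
```

Emit:
carry_out(series=[[-25, -25, 8, 0, 0.45], [-50, -50, 17, 0, 0.45], [-75, -75, 25, 0, 0.45], [-100, -100, 33, 0, 0.45], [-125, -125, 42, 0, 0.45], [-150, -150, 50, 0, 0.45], [-175, -178, 58, 0, 0.45], [-200, -203, 67, 0, 0.45], [-215, -218, 73, 0, 0.45], [-221.5, -225, 75, 0, 0.45], [-221.5, -225, 75, 0, 0.45], [-221.5, -225, 75, 0, 0.45], [-221.5, -225, 75, 0, 0.45]])

```text
time: 1.18
tcp_pos: [385.7, 286.3, 111.1]
eef_rot: [[-0.899, 0.438, 0.0], [0.438, 0.899, 0.002], [0.001, 0.002, -1.0]]
force: [0.1, -0.7, 1.0]
gripper_width: 51.1
```

```bash
python3 go.py 386 283 22
python3 - <<'E'
from h import *
im=snapshot("side");cv2.imwrite("pics/s1.png",cv2.resize(im[90:290,90:350],None,fx=3,fy=3,interpolation=2))
E
```

```text
tcp [385.7 286.3 111.1] shift [-1.7 -3.  89.1] tool z tilt [ 3.0e-04  2.1e-03 -1.0e+00] yaw [0.438 0.899 0.002] F [ 0.1 -0.7  1. ] w 51.1 t 1.1833 j [-38.  26.  -1. 114.   1.  39.  24.]
```

View pics/s1.png

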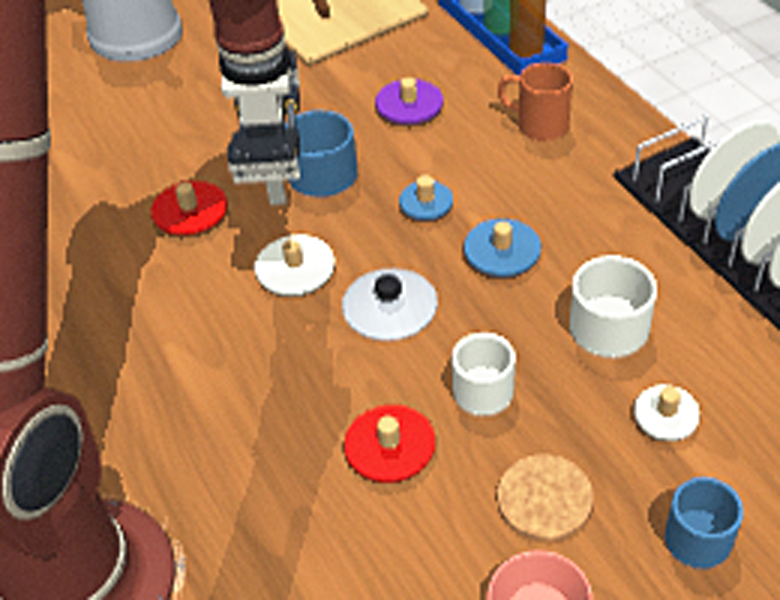

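The gripper hangs over the white large lid: fingertip at crop (277,195), knob at (292,250). Next I descend.

Emit:
carry_out(series=[[-1, -2, 20, 0, 0.45], [-1.5, -3, 40, 0, 0.45], [-1.5, -3, 58, 0, 0.45], [-1.5, -3, 72, 0, 0.45], [-1.5, -3, 82, 0, 0.45], [-1.5, -3, 87.5, 0, 0.45], [-1.5, -3, 87.5, 0, 0.45], [-1.5, -3, 87.5, 0, 0.45]])

```text
time: 1.9
tcp_pos: [386.1, 281.5, 23.4]
eef_rot: [[-0.898, 0.44, 0.0], [0.44, 0.898, 0.001], [0.0, 0.001, -1.0]]
force: [0.3, -0.2, -0.7]
gripper_width: 51.2
```

```bash
python3 go.py 386 283 22
python3 - <<'E'
from h import *
print(proj("side",[386,283,22]))
im=snapshot("side");cv2.imwrite("pics/s2.png",cv2.resize(im[110:220,130:270],None,fx=5,fy=5,interpolation=2))
E
```

```text
tcp [386.1 281.5  23.4] shift [0.7 1.3 1.4] tool z tilt [ 1.e-04  6.e-04 -1.e+00] yaw [0.44  0.898 0.001] F [ 0.3 -0.2 -0.7] w 51.2 t 1.9 j [-38.  35.  -1. 119.   1.  26.  24.]
[187.99964885 176.42008747]
```

View pics/s2.png

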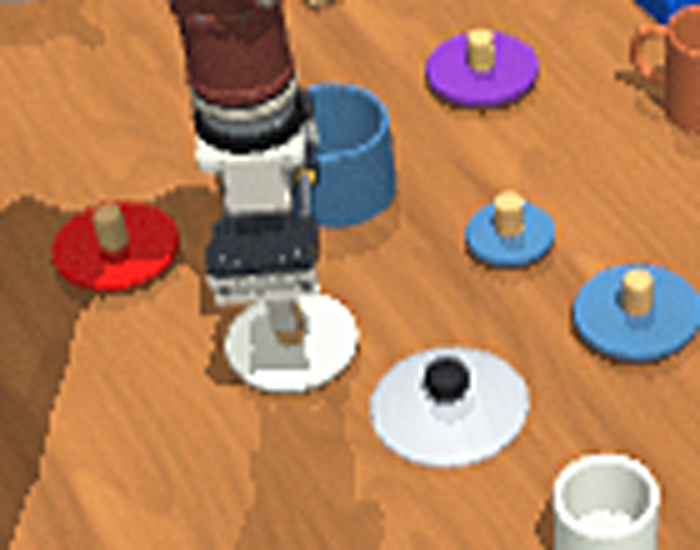

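The knob sits between the fingers at crop (290,325) and there is no contact. Now I close and lift slightly.

Emit:
carry_out(series=[[0.5, 1, 1, 0, 0.6], [0.5, 1, 1, 0, 0.75], [0.5, 1, 1, 0, 0.9], [0.5, 1, 1, 0, 1], [0.5, 1, 1, 0, 1], [0.5, 1, 1, 0, 1], [0.5, 1, 1, 0, 1], [0.5, 1, 1, 0, 1], [0.5, 1, -4, 0, 1], [0.5, 1, -14, 0, 1], [0.5, 1, -30, 0, 1], [0.5, 1, -50, 0, 1], [0.5, 1, -75, 0, 1], [0.5, 1, -100, 0, 1], [0.5, 1, -125, 0, 1], [0.5, 1, -145, 0, 1], [0.5, 1, -152, 0, 1], [0.5, 1, -152, 0, 1], [0.5, 1, -152, 0, 1]])

```text
time: 3.53
tcp_pos: [385.8, 281.1, 174.8]
eef_rot: [[-0.897, 0.441, -0.001], [0.441, 0.897, -0.001], [0.0, -0.001, -1.0]]
force: [-0.1, -0.4, -0.3]
gripper_width: 0.7
```

```bash
python3 go.py 672 -11 175
python3 - <<'E'
from h import *
im=snapshot("side");cv2.imwrite("pics/s3.png",cv2.resize(im[60:220,100:300],None,fx=3.5,fy=3.5,interpolation=2))
E
```

```text
tcp [385.8 281.1 174.8] shift [-3.857e+02 -1.360e+02 -2.000e-01] tool z tilt [-6.e-04 -5.e-04 -1.e+00] yaw [ 0.441  0.897 -0.001] F [-0.1 -0.4 -0.3] w 0.7 t 3.5333 j [-38.  21.  -1. 110.   0.  49.  25.]
```

View pics/s3.png

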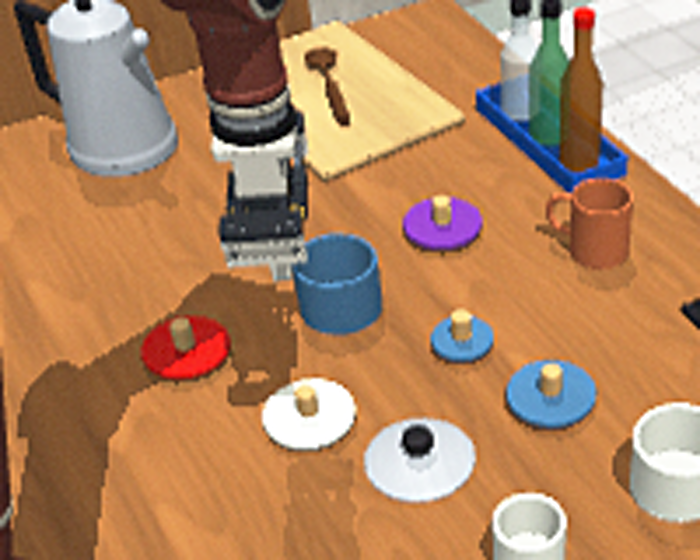

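The grasp missed: the gripper shut to 0.7 mm and the lid is still standing at crop (308,412). I'll find out why, checking whether the lid moved and whether the visible fingertips match the reported TCP.

Run:
```python
from meas2 import *
S=snapshot("side");T=snapshot("top")
cv2.imwrite("pics/s4.png",S);cv2.imwrite("pics/t4.png",T)
for n,im,i in(("top",T,0),("side",S,1)):
    try:print(n,far(n,im,O["lidWL"][i],"w",51,18))
    except Exception as e:print(n,e)
    C=get_calibration(n);print("cam",-np.array(C["R"]).T@C["t"])
s=state();P=s["tcp_pos"]
a=S.copy()
out=[]
for n,im in(("side",S),("top",T)):
    p=proj(n,P);print(n,"tcp px",p)
    u=8;w=35;x,y=int(p[0])-w,int(p[1])-w
    c=cv2.resize(im[y:y+2*w,x:x+2*w],None,fx=5.5,fy=5.5,interpolation=2)
    q=tuple(int(v) for v in ((p-[x,y]+.5)*5.5));cv2.drawMarker(c,q,(0,255,0),0,12,1);out.append(c)
cv2.imwrite("pics/tcp4.png",np.hstack(out))
```

```text
top (array([385.58614969, 281.18390834,  54.1057542 ]), np.float64(0.8343442233788225))
cam [ 432.35945729   44.99481776 1487.36566078]
side (array([385.03114947, 284.77763084,  50.91221026]), np.float64(0.5481765373958518))
cam [  78.52857342 -653.12745261  993.3978974 ]
side tcp px [182.32431865 146.73149323]
top tcp px [169.30835626 218.26891116]
```

View pics/tcp4.png

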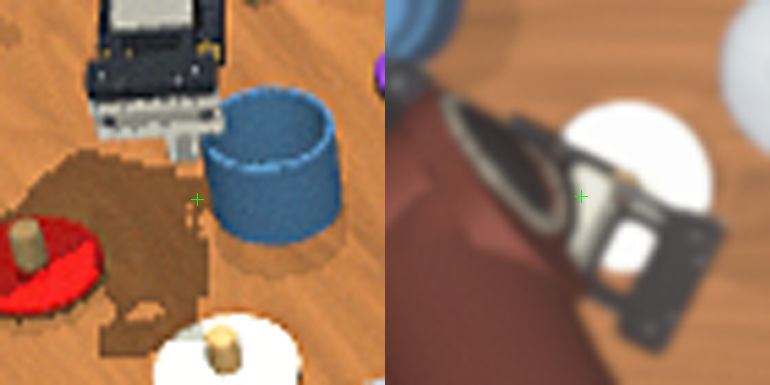

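Run:
```python
from h import *
S=cv2.imread("pics/s4.png");s=state();P=s["tcp_pos"];R=s["eef_rot"]
x0,y0,w,h,u=130,60,100,100,6
c=cv2.resize(S[y0:y0+h,x0:x0+w],None,fx=u,fy=u,interpolation=2)
for off,col in [((0,0,0),(0,255,0)),((0,0,-19),(0,255,255)),((0,0,-84),(255,0,255))]+[((a*37,b*94,-84),(255,255,0)) for a in(-1,1) for b in(-1,1)]:
    p=proj("side",P+R@np.array(off));cv2.drawMarker(c,tuple(int(v) for v in ((p-[x0,y0]+.5)*u)),col,0,14,2)
cv2.imwrite("pics/z4.png",c)
```

```text
(no output)
```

View pics/z4.png

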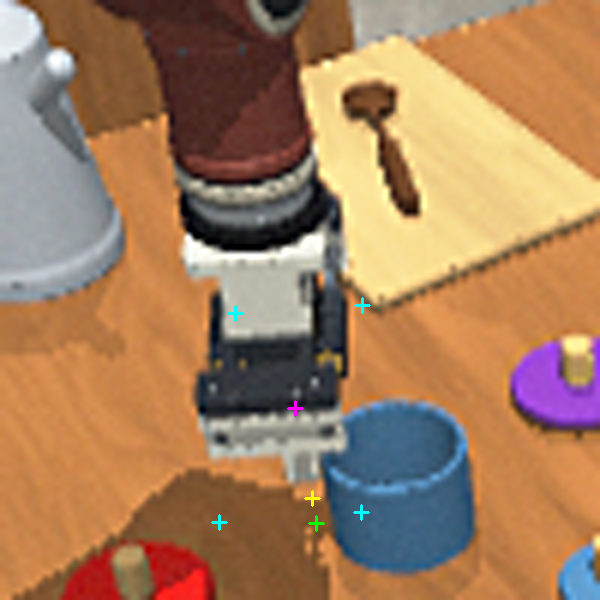

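Run:
```python
from h import *
S=cv2.imread("pics/s2.png")  # crop x0=130,y0=110,u=5
c=cv2.resize(S[190:420,150:420],None,fx=2.8,fy=2.8,interpolation=2)
P=np.array([386.1,281.5,23.4]);x=np.array([-.898,.44,0]);y=np.array([.44,.898,0]);z=np.array([0,0,-1.])
def mk(X,col):
    p=proj("side",X);q=((p-[130,110]+.5)*5-[150,190])*2.8
    cv2.drawMarker(c,tuple(int(v) for v in q),col,0,14,2)
mk(P,(0,255,0))
for b in(-1,1):
  for d in (25.6,43):
    for a in(-7.5,7.5): mk(P+y*d*b+x*a,(0,0,255) if b<0 else (255,0,255))
cv2.imwrite("pics/z2.png",c)
```

```text
(no output)
```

View pics/z2.png

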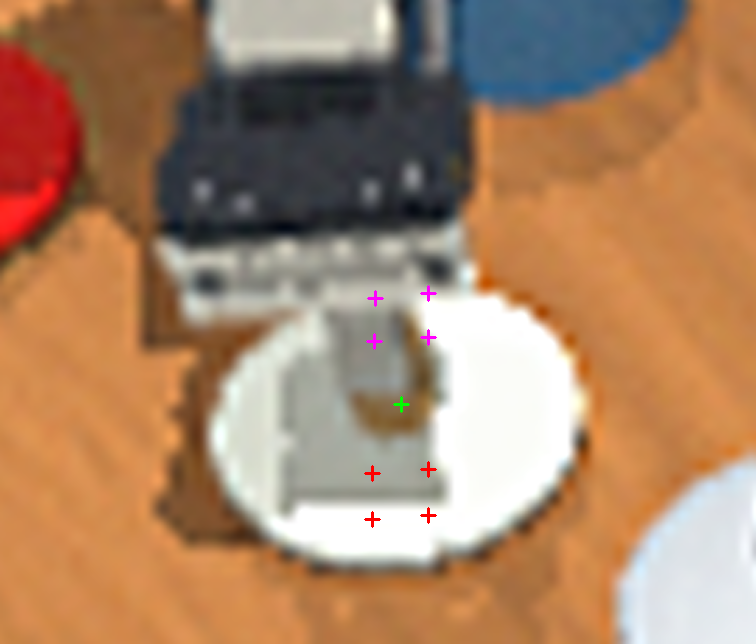

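Run:
```python
from h import *
P=np.array([286.5,583,185]);x=np.array([-.898,.44,0]);y=np.array([.44,.898,0])
out=[]
for n,(x0,y0,w,h,u) in {"side":(80,40,80,90,5),"top":(0,210,100,90,4)}.items():
    S=cv2.imread(f"pics/{n}0.png");c=cv2.resize(S[y0:y0+h,x0:x0+w],None,fx=u,fy=u,interpolation=2)
    for X,col in [(P,(0,255,0))]+[(P+y*d*b+x*a,(0,0,255) if b<0 else (255,0,255)) for b in(-1,1) for d in(46.5,64) for a in(-7.5,7.5)]:
        q=(proj(n,X)-[x0,y0]+.5)*u;cv2.drawMarker(c,tuple(int(v) for v in q),col,0,8,1)
    cv2.imwrite(f"pics/st_{n}.png",c)
print(proj("top",[0,0,0]),proj("side",[0,0,0]))
```

```text
[258.80082314 331.01360804] [115.04225645 285.41291869]
```

View pics/st_side.png

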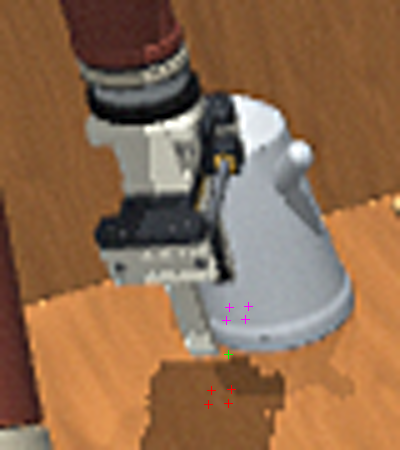

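View pics/st_top.png

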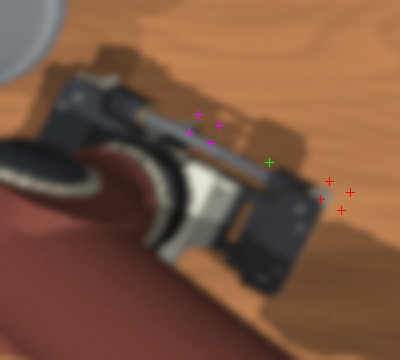

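Run:
```python
from h import *
for P in ([258,525,185],[371,253,23.4],[386,281,175]):
    P=np.array(P,float)
    for n in("side","top"):
        for d in ([0,0,30],[10,0,0],[0,10,0]): print(P,n,d,np.round(proj(n,P+d)-proj(n,P),1))
```

```text
[258. 525. 185.] side [0, 0, 30] [-2.2 -6.7]
[258. 525. 185.] side [10, 0, 0] [ 2.6 -0.9]
[258. 525. 185.] side [0, 10, 0] [-0.9 -1.4]
[258. 525. 185.] top [0, 0, 30] [-3.8  1.3]
[258. 525. 185.] top [10, 0, 0] [ 0.1 -3.4]
[258. 525. 185.] top [0, 10, 0] [-3.3 -0. ]
[371.  253.   23.4] side [0, 0, 30] [-1.1 -5.5]
[371.  253.   23.4] side [10, 0, 0] [ 2.4 -1. ]
[371.  253.   23.4] side [0, 10, 0] [-1.1 -1.6]
[371.  253.   23.4] top [0, 0, 30] [-1.3  0.4]
[371.  253.   23.4] top [10, 0, 0] [ 0.1 -3. ]
[371.  253.   23.4] top [0, 10, 0] [-3. -0.]
[386. 281. 175.] side [0, 0, 30] [-1.3 -6.6]
[386. 281. 175.] side [10, 0, 0] [ 2.6 -1. ]
[386. 281. 175.] side [0, 10, 0] [-1.2 -1.6]
[386. 281. 175.] top [0, 0, 30] [-1.8  0.3]
[386. 281. 175.] top [10, 0, 0] [ 0.1 -3.3]
[386. 281. 175.] top [0, 10, 0] [-3.3 -0. ]
```

The rendered fingertips sit about 7 px above the reported TCP in the side view, as if the tool were some 30 mm higher than reported. The base and lids do project correctly. I'll settle it by touching bare counter at about (480,80) with the fingers shut.

```bash
python3 go.py 480 80 60; python3 -c "
from h import *
print(ray('top',212,195,20),ray('top',268,228,18),ray('top',344,221,40))"
```

```text
tcp [385.3 280.8 173.8] shift [-173.7 -138.1  114. ] tool z tilt [-0.0027 -0.0021 -1.    ] yaw [ 0.441  0.898 -0.003] F [ 0.9 -0.6 -0.1] w 0.8 t 3.6833 j [-38.  21.  -1. 110.   0.  49.  25.]
[460.56232465 165.21224877  20.        ] [351.31017966 -26.21719704  18.        ] [ 379.25305982 -279.00558849   40.        ]
```

Emit:
carry_out(series=[[-30, -24, 0, 0, 1], [-60, -48, 0, 0, 1], [-90, -72, 0, 0, 1], [-120, -96, 0, 0, 1], [-150, -120, 10, 0, 1], [-168, -134, 35, 0, 1], [-174, -138, 60, 0, 1], [-174, -138, 85, 0, 1], [-174, -138, 105, 0, 1], [-174, -138, 114, 0, 1], [-174, -138, 114, 0, 1], [-174, -138, 114, 0, 1]])

```text
time: 4.68
tcp_pos: [481.3, 81.0, 60.9]
eef_rot: [[-0.898, 0.441, -0.001], [0.441, 0.898, -0.0], [0.001, -0.001, -1.0]]
force: [-1.0, -0.2, 0.5]
gripper_width: 0.1
```

Run:
```python
from h import *
s=state();P=s["tcp_pos"];print(P,s["force"])
for n in("side","top"):
    S=snapshot(n);p=proj(n,P);w=45;x0,y0=int(p[0])-w,int(p[1])-w;u=6
    c=cv2.resize(S[y0:y0+2*w,x0:x0+2*w],None,fx=u,fy=u,interpolation=2)
    for d,col in((0,(0,255,0)),(30,(255,0,255))):
        q=(proj(n,P+[0,0,d])-[x0,y0]+.5)*u;cv2.drawMarker(c,tuple(int(v) for v in q),col,0,10,1)
    cv2.imwrite(f"pics/p5_{n}.png",c)
```

```text
[481.26660458  81.00651768  60.86537534] [-1.02935303 -0.15811363  0.51685378]
```

View pics/p5_side.png

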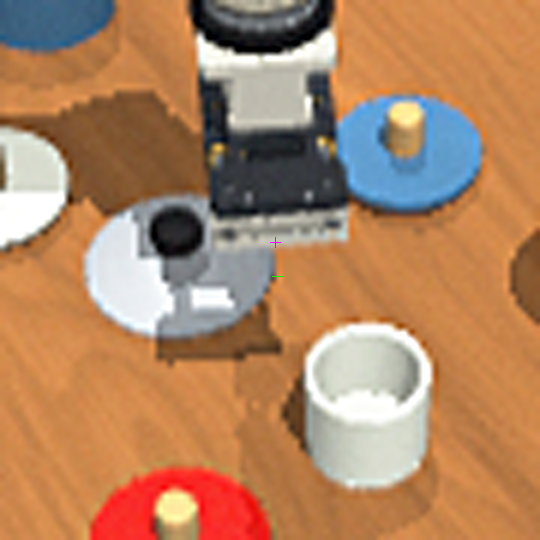

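View pics/p5_top.png

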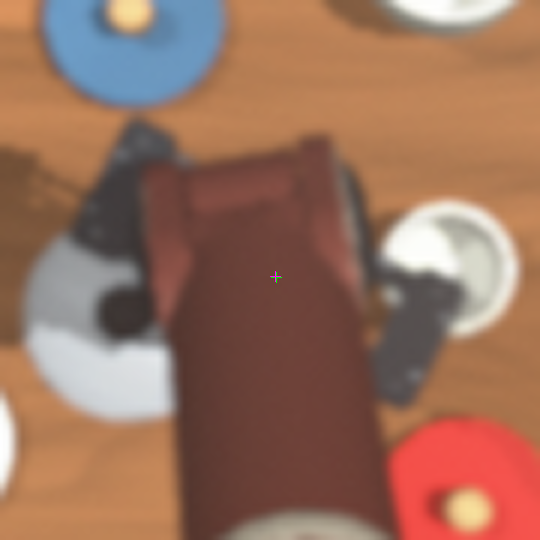

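Emit:
carry_out(series=[[0, 0, 15, 0, 1], [0, 0, 30, 0, 1], [0, 0, 42, 0, 1], [0, 0, 48, 0, 1], [0, 0, 52, 0, 1], [0, 0, 54, 0, 1], [0, 0, 54, 0, 1]])

```text
time: 5.37
tcp_pos: [481.9, 81.0, 7.6]
eef_rot: [[-0.898, 0.441, 0.001], [0.441, 0.898, 0.0], [-0.001, 0.0, -1.0]]
force: [-0.8, 0.5, -0.3]
gripper_width: 0.7
```

Emit:
carry_out(series=[[0, 0, 4, 0, 1], [0, 0, 6, 0, 1], [0, 0, 8, 0, 1], [0, 0, 8, 0, 1]])

```text
time: 5.7
tcp_pos: [481.4, 80.8, -0.9]
eef_rot: [[-0.897, 0.441, -0.0], [0.441, 0.897, -0.0], [0.0, -0.0, -1.0]]
force: [0.2, -0.6, 1.1]
gripper_width: 0.7
```

Emit:
carry_out(series=[[0, 0, 3, 0, 1], [0, 0, 5, 0, 1], [0, 0, 5, 0, 1]])

```text
time: 5.95
tcp_pos: [481.2, 80.8, -6.2]
eef_rot: [[-0.897, 0.441, -0.001], [0.441, 0.897, -0.0], [0.001, -0.001, -1.0]]
force: [0.7, 0.3, -0.1]
gripper_width: 0.2
```

Emit:
carry_out(series=[[0, 0, 3, 0, 1], [0, 0, 5, 0, 1], [0, 0, 5, 0, 1]])

```text
time: 6.2
tcp_pos: [481.2, 80.8, -11.2]
eef_rot: [[-0.897, 0.441, -0.001], [0.441, 0.897, -0.0], [0.001, -0.001, -1.0]]
force: [-0.1, -0.4, 0.3]
gripper_width: 0.3
```

Emit:
carry_out(series=[[0, 0, 3, 0, 1], [0, 0, 5, 0, 1], [0, 0, 5, 0, 1]])

```text
time: 6.45
tcp_pos: [481.2, 80.8, -16.2]
eef_rot: [[-0.897, 0.441, -0.001], [0.441, 0.897, -0.0], [0.001, -0.001, -1.0]]
force: [-0.4, 0.4, -0.0]
gripper_width: 0.4
```

Reported z is −16 with no contact, so the reported height is biased. I'll continue in small steps.

Emit:
carry_out(series=[[0, 0, 3, 0, 1], [0, 0, 5, 0, 1], [0, 0, 5, 0, 1]])

```text
time: 6.7
tcp_pos: [481.2, 80.8, -21.2]
eef_rot: [[-0.897, 0.441, -0.001], [0.441, 0.897, -0.0], [0.001, -0.001, -1.0]]
force: [-0.6, 0.1, 0.7]
gripper_width: 0.5
```

Emit:
carry_out(series=[[0, 0, 2, 0, 1], [0, 0, 3, 0, 1], [0, 0, 3, 0, 1]])

```text
time: 6.95
tcp_pos: [481.3, 80.8, -24.0]
eef_rot: [[-0.898, 0.441, -0.001], [0.441, 0.898, -0.0], [0.0, -0.0, -1.0]]
force: [0.2, -0.1, -0.2]
gripper_width: 0.7
```

Emit:
carry_out(series=[[0, 0, 2, 0, 1], [0, 0, 2, 0, 1]])

```text
time: 7.12
tcp_pos: [481.4, 80.9, -26.0]
eef_rot: [[-0.897, 0.441, -0.0], [0.441, 0.897, -0.0], [0.0, -0.0, -1.0]]
force: [-0.1, 0.5, -0.4]
gripper_width: 0.5
```

Emit:
carry_out(series=[[0, 0, 2, 0, 1], [0, 0, 2, 0, 1]])

```text
time: 7.28
tcp_pos: [481.4, 80.8, -28.0]
eef_rot: [[-0.897, 0.441, -0.0], [0.441, 0.897, -0.0], [0.0, -0.0, -1.0]]
force: [0.7, 0.5, 0.0]
gripper_width: 0.4
```

Emit:
carry_out(series=[[0, 0, 2, 0, 1], [0, 0, 2, 0, 1]])

```text
time: 7.45
tcp_pos: [481.4, 80.9, -30.0]
eef_rot: [[-0.897, 0.441, -0.0], [0.441, 0.897, -0.0], [0.0, -0.0, -1.0]]
force: [-0.2, 0.4, -0.4]
gripper_width: 0.5
```

Emit:
carry_out(series=[[0, 0, 2, 0, 1], [0, 0, 2, 0, 1]])

```text
time: 7.62
tcp_pos: [481.4, 80.9, -32.0]
eef_rot: [[-0.898, 0.441, -0.0], [0.441, 0.898, -0.0], [0.0, -0.0, -1.0]]
force: [0.1, -1.5, 0.2]
gripper_width: 0.4
```

Run:
```python
from h import *
s=state();P=s["tcp_pos"];print(P,s["force"])
n="side";S=snapshot(n);p=proj(n,P);x0,y0,u=190,140,6
c=cv2.resize(S[y0:y0+100,x0:x0+100],None,fx=u,fy=u,interpolation=2)
for d,col in((0,(0,255,0)),(30,(255,0,255))):
    q=(proj(n,P+[0,0,d])-[x0,y0]+.5)*u;cv2.drawMarker(c,tuple(int(v) for v in q),col,0,10,1)
cv2.imwrite("pics/p6.png",c)
```

```text
[481.36800498  80.86186778 -32.02376171] [ 0.12678588 -1.46011445  0.24472203]
```

View pics/p6.png

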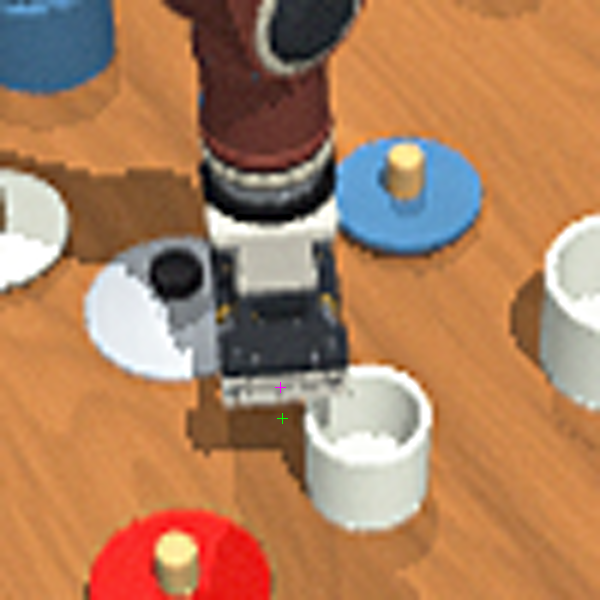

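Emit:
carry_out(series=[[0, 0, 2, 0, 1], [0, 0, 2, 0, 1]])

```text
time: 7.83
tcp_pos: [481.7, 80.9, -32.6]
eef_rot: [[-0.897, 0.441, 0.0], [0.441, 0.897, 0.0], [-0.0, 0.0, -1.0]]
force: [-2.1, -0.5, 10.1]
gripper_width: 0.3
```

Emit:
carry_out(series=[[0, 0, 2, 0, 1], [0, 0, 2, 0, 1]])

```text
time: 8.0
tcp_pos: [481.7, 80.9, -32.7]
eef_rot: [[-0.897, 0.441, 0.001], [0.441, 0.897, 0.0], [-0.001, 0.001, -1.0]]
force: [-5.6, -1.2, 27.5]
gripper_width: 0.5
```

Emit:
carry_out(series=[[0, 0, 2, 0, 1], [0, 0, 2, 0, 1]])

```text
time: 8.17
tcp_pos: [481.8, 80.9, -32.8]
eef_rot: [[-0.897, 0.441, 0.002], [0.441, 0.897, 0.001], [-0.001, 0.001, -1.0]]
force: [-7.7, -1.9, 44.8]
gripper_width: 0.4
```

Contact came at a reported z of −32.5, matching the visual offset, so true z = reported + 32.5. The shut-finger shot also fits x and y to a few mm. I'll retreat up and retry the white large lid, with a reported grasp z of −10.

Emit:
carry_out(series=[[0, 0, -5, 0, 1], [0, 0, -25, 0, 0.45], [0, 0, -60, 0, 0.45], [0, 0, -100, 0, 0.45], [0, 0, -130, 0, 0.45], [0, 0, -140, 0, 0.45], [0, 0, -140, 0, 0.45]])

```text
time: 8.75
tcp_pos: [483.8, 81.3, 105.3]
eef_rot: [[-0.897, 0.441, 0.007], [0.441, 0.897, 0.001], [-0.006, 0.004, -1.0]]
force: [0.1, 0.0, -1.0]
gripper_width: 35.8
```

```bash
python3 go.py 386 283 60
```

```text
tcp [483.8  81.3 105.3] shift [177.  137.7  44.9] tool z tilt [ 0.007   0.0015 -1.    ] yaw [0.441 0.897 0.004] F [ 0.1  0.  -1. ] w 35.8 t 8.75 j [-13.  27.   2. 114.  -1.  39.  53.]
```

Emit:
carry_out(series=[[25, 20, 0, 0, 0.45], [50, 40, 0, 0, 0.45], [75, 60, 0, 0, 0.45], [100, 80, 0, 0, 0.45], [130, 102, 0, 0, 0.45], [155, 122, 10, 0, 0.45], [170, 134, 30, 0, 0.45], [177, 138, 45, 0, 0.45], [177, 138, 45, 0, 0.45], [177, 138, 45, 0, 0.45], [177, 138, 45, 0, 0.45]])

```text
time: 9.67
tcp_pos: [384.1, 281.6, 57.1]
eef_rot: [[-0.897, 0.443, -0.0], [0.443, 0.897, -0.001], [-0.0, -0.001, -1.0]]
force: [0.4, -0.4, 0.3]
gripper_width: 51.2
```

```bash
python3 go.py 386 283 -10;python3 - <<'E'
from h import *
s=state();P=s["tcp_pos"]+[0,0,32.5]
n="side";S=snapshot(n);x0,y0,u=140,100,6
c=cv2.resize(S[y0:y0+100,x0:x0+100],None,fx=u,fy=u,interpolation=2)
R=s["eef_rot"]
for d in(0,-34,34):
    q=(proj(n,P+R[:,1]*d)-[x0,y0]+.5)*u;cv2.drawMarker(c,tuple(int(v) for v in q),(0,255,0),0,10,1)
q=(proj(n,[386,283,50])-[x0,y0]+.5)*u;cv2.drawMarker(c,tuple(int(v) for v in q),(255,0,255),0,10,1)
cv2.imwrite("pics/p7.png",c)
E
```

```text
tcp [384.1 281.6  57.1] shift [-1.   2.2 67.1] tool z tilt [-1.0e-04 -1.2e-03 -1.0e+00] yaw [ 0.443  0.897 -0.001] F [ 0.4 -0.4  0.3] w 51.2 t 9.6667 j [-40.  31.   2. 118.  -2.  31.  27.]
```

View pics/p7.png

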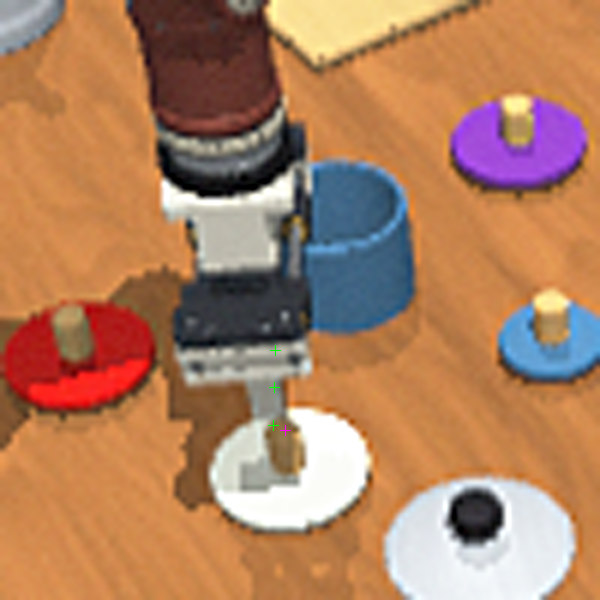

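Tips are above the knob now: near tip at crop (265,415), knob top at (285,432). The tip sits about 1–2 px left of prediction, so I'll descend with a small tool-x correction and look again.

Emit:
carry_out(series=[[-2, 1, 10, 0, 0.45], [-3, 2, 25, 0, 0.45], [-3, 2, 40, 0, 0.45], [-3, 2, 52, 0, 0.45], [-3, 2, 60, 0, 0.45], [-3, 2, 64, 0, 0.45], [-3, 2, 64, 0, 0.45], [-3, 2, 64, 0, 0.45]])

```text
time: 10.38
tcp_pos: [387.6, 283.2, -6.6]
eef_rot: [[-0.897, 0.442, 0.0], [0.442, 0.897, 0.0], [-0.0, 0.0, -1.0]]
force: [-0.1, -0.3, 0.4]
gripper_width: 51.1
```

```bash
python3 go.py 386 283 -10;python3 - <<'E'
from h import *
for n,(x0,y0,w,u) in {"side":(155,130,60,10),"top":(140,180,70,8)}.items():
    S=snapshot(n);c=cv2.resize(S[y0:y0+w,x0:x0+w],None,fx=u,fy=u,interpolation=2)
    cv2.imwrite(f"pics/p8_{n}.png",c)
E
```

```text
tcp [387.6 283.2  -6.6] shift [ 1.3 -0.8  3.4] tool z tilt [ 4.e-04  2.e-04 -1.e+00] yaw [0.442 0.897 0.   ] F [-0.1 -0.3  0.4] w 51.1 t 10.3833 j [-40.  38.   2. 120.  -3.  22.  28.]
```

View pics/p8_side.png

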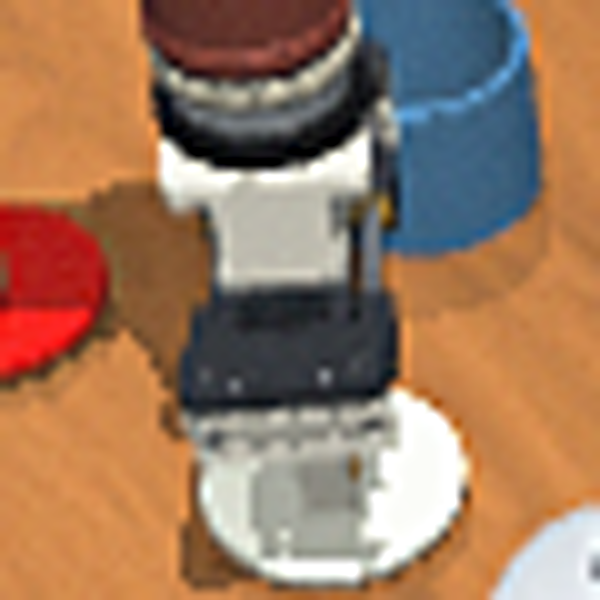

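View pics/p8_top.png

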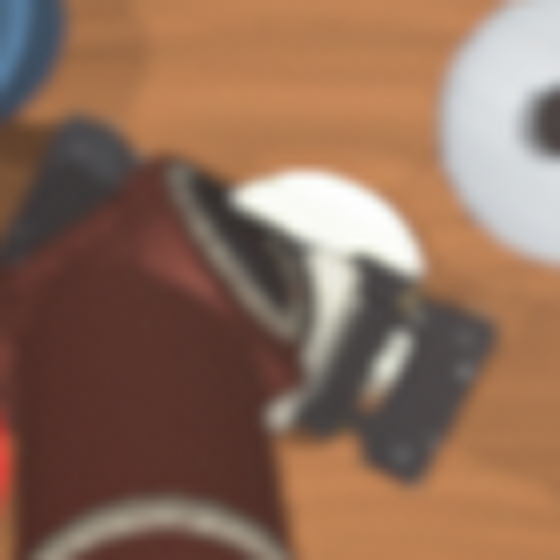

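```bash
python3 -c "
from h import *
print(ray('top',170.2,216.7,115),ray('top',170.2,216.7,150))"
```

```text
[388.23041328 288.5914894  115.        ] [389.35585425 282.37894434 150.        ]
```

Emit:
carry_out(series=[[0, 0, 2, 0, 0.6], [0, 0, 3, 0, 0.75], [0, 0, 3, 0, 0.9], [0, 0, 3, 0, 1], [0, 0, 3, 0, 1], [0, 0, 3, 0, 1], [0, 0, 3, 0, 1], [0, 0, 3, 0, 1], [0, 0, 3, 0, 1]])

```text
time: 11.23
tcp_pos: [386.6, 282.6, -9.7]
eef_rot: [[-0.897, 0.441, -0.001], [0.441, 0.897, -0.001], [0.0, -0.001, -1.0]]
force: [-1.8, -1.7, 4.0]
gripper_width: 23.3
```

Gripped at 23.3 mm, which matches the 24 mm knob. Lifting now.

Emit:
carry_out(series=[[0, 0, -3, 0, 1], [0, 0, -8, 0, 1], [0, 0, -18, 0, 1], [0, 0, -32, 0, 1], [0, 0, -50, 0, 1], [0, 0, -70, 0, 1], [0, 0, -90, 0, 1], [0, 0, -110, 0, 1], [0, 0, -128, 0, 1], [0, 0, -140, 0, 1], [0, 0, -145, 0, 1], [0, 0, -145, 0, 1], [0, 0, -145, 0, 1]])

```text
time: 12.32
tcp_pos: [386.8, 283.2, 135.2]
eef_rot: [[-0.898, 0.441, -0.0], [0.441, 0.898, 0.0], [0.0, -0.0, -1.0]]
force: [-0.3, -1.0, -1.9]
gripper_width: 23.6
```

```bash
python3 go.py 672 -11 135
```

```text
tcp [386.8 283.2 135.2] shift [-3.857e+02 -1.383e+02  2.000e-01] tool z tilt [-2.e-04  0.e+00 -1.e+00] yaw [ 0.441  0.898 -0.   ] F [-0.3 -1.  -1.9] w 23.6 t 12.3167 j [-41.  24.   3. 113.  -2.  43.  27.]
```

Emit:
carry_out(series=[[-10, -4, 0, 0, 1], [-30, -11, 0, 0, 1], [-56, -20, 0, 0, 1], [-84, -30, 0, 0, 1], [-112, -40, 0, 0, 1], [-140, -50, 0, 0, 1], [-168, -60, 0, 0, 1], [-196, -70, 0, 0, 1], [-224, -80, 0, 0, 1], [-252, -90, 0, 0, 1], [-280, -100, 0, 0, 1], [-308, -110, 0, 0, 1], [-334, -120, 0, 0, 1], [-356, -128, 0, 0, 1], [-372, -133, 0, 0, 1], [-382, -137, 0, 0, 1], [-385.5, -138.5, 0, 0, 1], [-385.5, -138.5, 0, 0, 1], [-385.5, -138.5, 0, 0, 1], [-385.5, -138.5, 0, 0, 1]])

```text
time: 13.98
tcp_pos: [671.1, -9.1, 135.0]
eef_rot: [[-0.898, 0.439, -0.001], [0.439, 0.898, 0.001], [0.002, 0.001, -1.0]]
force: [0.0, -0.0, -2.9]
gripper_width: 23.3
```

```bash
python3 go.py 672 -11 100;python3 - <<'E'
from h import *
S=snapshot("side");x0,y0,w,u=240,110,90,7
c=cv2.resize(S[y0:y0+w,x0:x0+w],None,fx=u,fy=u,interpolation=2)
cv2.imwrite("pics/p9.png",c)
E
```

```text
tcp [671.1  -9.1 135. ] shift [-1.7 -1.3 35. ] tool z tilt [-0.0014  0.0013 -1.    ] yaw [0.439 0.898 0.001] F [ 0.  -0.  -2.9] w 23.3 t 13.9833 j [-3. 40.  3. 81. -3. 59. 65.]
```

View pics/p9.png

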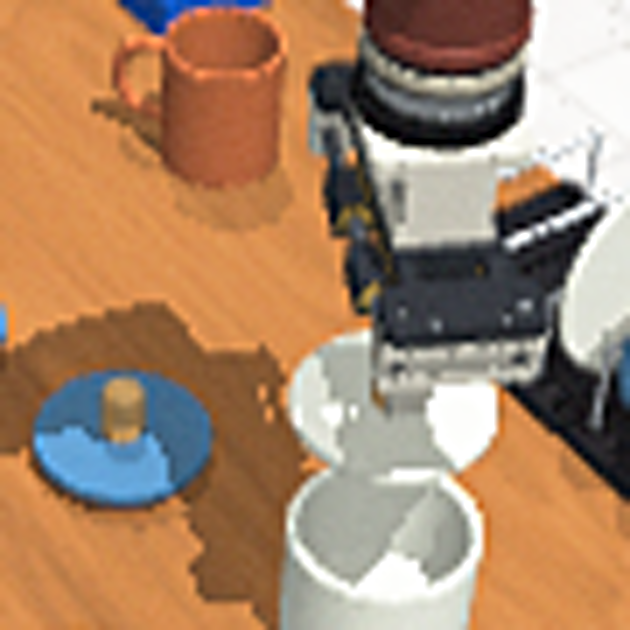

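The lid is held level above the white large canister: disc centre at crop (392,403), mouth at (382,530). I'll measure the held lid's axis.

```bash
cat > held.py <<'E'
import sys
from h import *
def fitdisc(z,R,col,n="side",save=None,zoff=5):
    s=state();P=s["tcp_pos"]+[0,0,32.5]
    im=snapshot(n);h=cv2.cvtColor(im,cv2.COLOR_BGR2HSV)
    m=cv2.inRange(h,(0,0,110),(180,70,255)) if col=="w" else cv2.inRange(h,(95,80,50),(120,255,255))
    zd=P[2]-zoff
    # predicted ellipse band
    from scipy.optimize import least_squares
    k=np.linspace(0,2*np.pi,180)
    # edge search along radial lines in the plane: fraction of mask at inside/outside
    pts=[]
    up=cv2.resize(m,None,fx=1,fy=1)
    for a in k:
        rr=np.arange(R-14,R+14,.5);X=np.stack([P[0]+rr*np.cos(a),P[1]+rr*np.sin(a),0*rr+zd],1)
        q=np.array([proj(n,x) for x in X],np.float32)
        v=cv2.remap(m,q[None,:,0],q[None,:,1],cv2.INTER_LINEAR)[0].astype(float)/255
        i=np.argmax(v<.5)
        if v[0]>.5 and v[-1]<.5 and (v>.5)[:i].all() and (v<.5)[i:].all(): pts.append(X[i,:2])
    pts=np.array(pts)
    r=least_squares(lambda x:np.hypot(*(pts-x[:2]).T)-x[2],[P[0],P[1],R],loss="soft_l1")
    print(n,len(pts),"disc",np.round(r.x,1),"tcp",np.round(P,1),"rms",np.round(np.sqrt(np.mean(r.fun**2)),2))
if __name__=="__main__":
    for n in("side","top"):
        try:fitdisc(0,float(sys.argv[1]),sys.argv[2],n)
        except Exception as e:print(n,e)
E
python3 held.py 51 w
```

```text
side time passes only in moves, steps and waits
top time passes only in moves, steps and waits
```

```bash
python3 -c "
import traceback
from held import *
try: fitdisc(0,51,'w')
except Exception: traceback.print_exc()
" 2>&1 | tail -12
```

```text
File "<string>", line 4, in <module>
    try: fitdisc(0,51,'w')
         ~~~~~~~^^^^^^^^^^
  File "held.py", line 16, in fitdisc
    q=np.array([proj(n,x) for x in X],np.float32)
                ~~~~^^^^^
  File "h.py", line 8, in proj
    c=get_calibration(n);p=c["camera_matrix"]@(np.array(c["R"])@np.array(X)+c["t"]);return p[:2]/p[2]
  File "<controller>", line 292, in <lambda>
  File "<controller>", line 115, in calibration
  File "<controller>", line 43, in ask
ValueError: time passes only in moves, steps and waits
```

Too many calibration queries; I'll cache them.

```bash
cat > h.py <<'E'
import numpy as np,cv2,functools
import bench
from bench import state,snapshot,hand_in
get_calibration=functools.lru_cache(None)(bench.get_calibration)
def ray(n,u,v,z):
    c=get_calibration(n);R,t=np.array(c["R"]),np.array(c["t"])
    d=R.T@np.linalg.inv(c["camera_matrix"])@np.array([u,v,1.]);o=-R.T@t
    return o+d*(z-o[2])/d[2]
def proj(n,X):
    c=get_calibration(n);p=c["camera_matrix"]@(np.array(c["R"])@np.array(X)+c["t"]);return p[:2]/p[2]
E
python3 held.py 51 w; python3 go.py 672 -11 100
```

```text
side 131 disc [668.5 -10.4  51.9] tcp [671.7 -10.  168. ] rms 4.41
top 11 disc [  2015.6 -60932.8  60989.6] tcp [671.8 -10.3 168. ] rms 0.15
tcp [671.9 -10.5 135.5] shift [-0.3 -0.4 35.5] tool z tilt [ 1.e-04  1.e-04 -1.e+00] yaw [0.44  0.898 0.   ] F [-0.7  0.9 -2.7] w 23.2 t 14.2833 j [-3. 40.  3. 81. -3. 59. 65.]
```

Emit:
carry_out(series=[[-1, 0, 8, 0, 1], [-2, 0.5, 22, 0, 1], [-2, 0.5, 36, 0, 1], [-2, 0.5, 48, 0, 1], [-2, 0.5, 57, 0, 1], [-2, 0.5, 63, 0, 1], [-2, 0.5, 68, 0, 1], [-2, 0.5, 72, 0, 1], [-2, 0.5, 75, 0, 1], [-2, 0.5, 77, 0, 1], [-2, 0.5, 78, 0, 1], [-2, 0.5, 78, 0, 1]])

```text
time: 15.28
tcp_pos: [674.1, -11.5, 57.4]
eef_rot: [[-0.897, 0.441, 0.0], [0.441, 0.897, -0.0], [-0.0, 0.0, -1.0]]
force: [-0.6, 0.9, -3.0]
gripper_width: 23.5
```

Emit:
carry_out(series=[[0, 0, 1, 0, 1], [0, 0, 2, 0, 1], [0, 0, 2, 0, 1]])

```text
time: 15.53
tcp_pos: [674.3, -11.5, 55.5]
eef_rot: [[-0.898, 0.441, 0.001], [0.441, 0.898, -0.0], [-0.001, 0.0, -1.0]]
force: [-0.7, -0.1, -2.9]
gripper_width: 23.9
```

```bash
python3 go.py 674 -11 55;python3 - <<'E'
from h import *
S=snapshot("side");x0,y0,w,u=240,130,90,7
c=cv2.resize(S[y0:y0+w,x0:x0+w],None,fx=u,fy=u,interpolation=2)
cv2.imwrite("pics/p10.png",c)
E
```

```text
tcp [674.3 -11.5  55.5] shift [0.5 0.3 0.5] tool z tilt [ 7.e-04 -1.e-04 -1.e+00] yaw [0.441 0.898 0.   ] F [-0.7 -0.1 -2.9] w 23.9 t 15.5333 j [-3. 45.  3. 85. -3. 50. 65.]
```

View pics/p10.png

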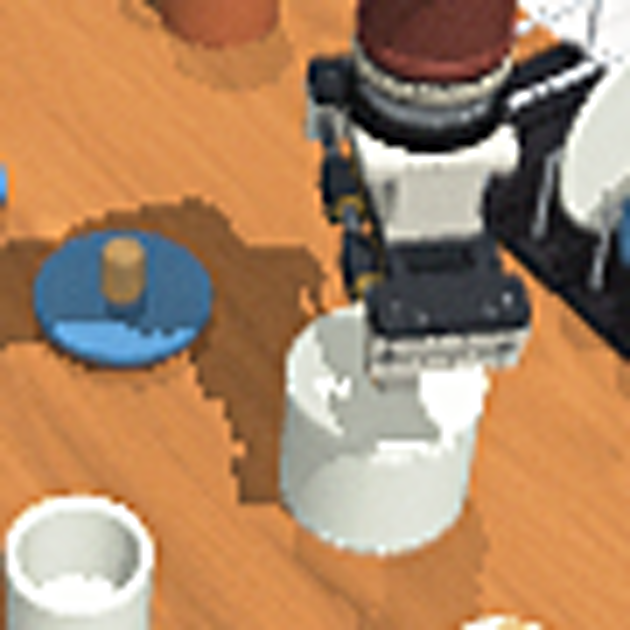

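Emit:
carry_out(series=[[0, 0, 1, 0, 1], [0, 0, 1, 0, 1]])

```text
time: 15.75
tcp_pos: [674.4, -11.5, 55.4]
eef_rot: [[-0.898, 0.441, 0.001], [0.441, 0.898, -0.0], [-0.001, 0.0, -1.0]]
force: [-1.1, 0.2, 4.2]
gripper_width: 23.5
```

Emit:
carry_out(series=[[0, 0, 1, 0, 1], [0, 0, 1, 0, 1]])

```text
time: 15.92
tcp_pos: [674.4, -11.5, 55.4]
eef_rot: [[-0.898, 0.441, 0.001], [0.441, 0.898, 0.0], [-0.001, 0.001, -1.0]]
force: [-2.8, 0.4, 7.5]
gripper_width: 23.3
```

The lid touched down at the predicted height (55.4 vs 55.3). Releasing and rising.

Emit:
carry_out(series=[[0, 0, 0, 0, 0.7], [0, 0, 0, 0, 0.6], [0, 0, 0, 0, 0.5], [0, 0, 0, 0, 0.45], [0, 0, 0, 0, 0.45], [0, 0, 0, 0, 0.45], [0, 0, -10, 0, 0.45], [0, 0, -30, 0, 0.45], [0, 0, -60, 0, 0.45], [0, 0, -75, 0, 0.45], [0, 0, -80, 0, 0.45], [0, 0, -80, 0, 0.45]])

```text
time: 16.92
tcp_pos: [675.3, -11.5, 135.5]
eef_rot: [[-0.897, 0.441, 0.004], [0.441, 0.897, -0.0], [-0.004, 0.002, -1.0]]
force: [0.3, 0.7, 0.4]
gripper_width: 50.9
```

```bash
python3 go.py 641 -160 60;python3 - <<'E'
from h import *
S=snapshot("side");x0,y0,w,u=250,110,100,6
c=cv2.resize(S[y0:y0+w,x0:x0+w],None,fx=u,fy=u,interpolation=2)
cv2.imwrite("pics/p11.png",c)
E
```

```text
tcp [675.3 -11.5 135.5] shift [ -34.4 -148.5   75.4] tool z tilt [ 0.004 -0.    -1.   ] yaw [0.441 0.897 0.002] F [0.3 0.7 0.4] w 50.9 t 16.9167 j [-3. 40.  4. 81. -3. 59. 65.]
```

View pics/p11.png

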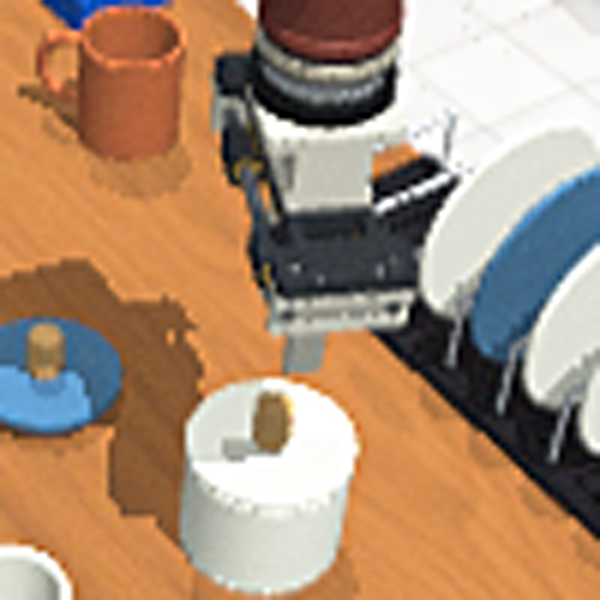

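The white large lid is seated level. Next is the small white lid.

Emit:
carry_out(series=[[-5, -20, 0, 0, 0.45], [-10, -45, 0, 0, 0.45], [-17, -75, 0, 0, 0.45], [-24, -105, 0, 0, 0.45], [-30, -130, 5, 0, 0.45], [-34, -145, 20, 0, 0.45], [-34.5, -148.5, 45, 0, 0.45], [-34.5, -148.5, 65, 0, 0.45], [-34.5, -148.5, 75, 0, 0.45], [-34.5, -148.5, 75, 0, 0.45], [-34.5, -148.5, 75, 0, 0.45]])

```text
time: 17.88
tcp_pos: [639.0, -159.2, 57.2]
eef_rot: [[-0.898, 0.44, -0.002], [0.44, 0.898, 0.001], [0.002, -0.0, -1.0]]
force: [-0.4, 1.0, 0.6]
gripper_width: 51.4
```

```bash
python3 go.py 641 -160 -10;python3 - <<'E'
from h import *
S=snapshot("side");x0,y0,w,u=260,150,100,6
c=cv2.resize(S[y0:y0+w,x0:x0+w],None,fx=u,fy=u,interpolation=2)
cv2.imwrite("pics/p12.png",c)
E
```

```text
tcp [ 639.  -159.2   57.2] shift [-2.3  0.2 67.2] tool z tilt [-2.2e-03  8.0e-04 -1.0e+00] yaw [ 0.44   0.898 -0.   ] F [-0.4  1.   0.6] w 51.4 t 17.8833 j [11. 44.  3. 88. -3. 49. 78.]
```

View pics/p12.png

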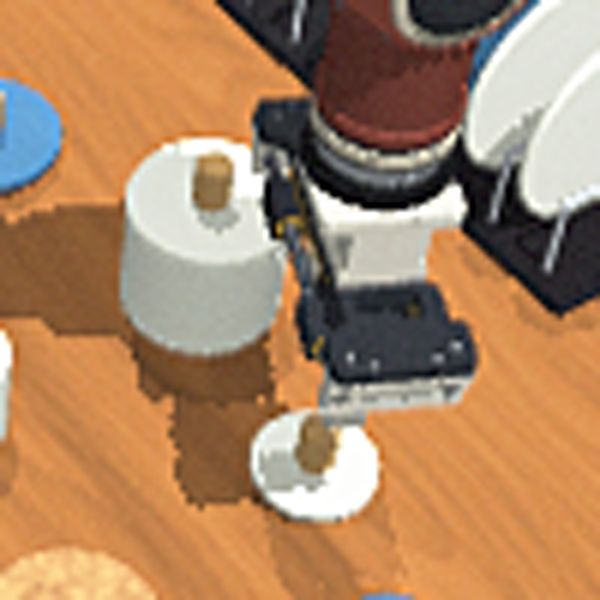

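Run:
```python
from h import *
P=np.array([639,-159.2,89.7]);y=np.array([.44,.898,0])
for d in(-26,-40):print((proj("side",P+y*d)-[260,150]+.5)*6)
print((proj("side",[641,-160,50])-[260,150]+.5)*6)
```

```text
[340.05763873 421.73376243]
[346.17774744 442.46176792]
[323.13456181 427.65010271]
```

Emit:
carry_out(series=[[1, 0, 10, 0, 0.45], [1, 0, 25, 0, 0.45], [1, 0, 40, 0, 0.45], [1, 0, 52, 0, 0.45], [1, 0, 60, 0, 0.45], [1, 0, 64, 0, 0.45], [1, 0, 66, 0, 0.45], [1, 0, 66, 0, 0.45]])

```text
time: 18.6
tcp_pos: [638.8, -159.6, -7.8]
eef_rot: [[-0.898, 0.441, 0.0], [0.441, 0.898, -0.0], [-0.0, -0.0, -1.0]]
force: [-0.9, 0.3, -0.1]
gripper_width: 51.3
```

```bash
python3 go.py 641 -160 -10;python3 - <<'E'
from h import *
S=snapshot("side");x0,y0,w,u=275,180,70,9
c=cv2.resize(S[y0:y0+w,x0:x0+w],None,fx=u,fy=u,interpolation=2)
cv2.imwrite("pics/p13.png",c)
E
```

```text
tcp [ 638.8 -159.6   -7.8] shift [-2.2  0.6  2.2] tool z tilt [ 1.e-04 -1.e-04 -1.e+00] yaw [ 0.441  0.898 -0.   ] F [-0.9  0.3 -0.1] w 51.3 t 18.6 j [11. 48.  2. 90. -3. 42. 78.]
```

View pics/p13.png

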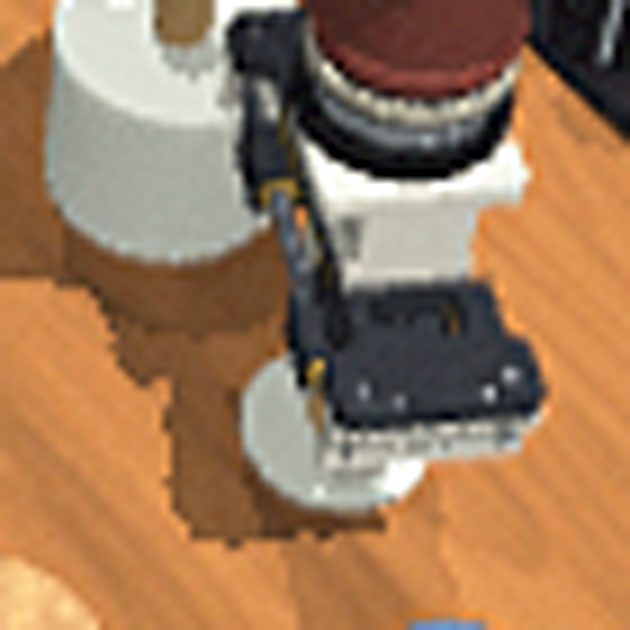

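Emit:
carry_out(series=[[2, 0, 2, 0, 0.6], [2, 0, 2, 0, 0.75], [2, 0, 2, 0, 0.9], [2, 0, 2, 0, 1], [2, 0, 2, 0, 1], [2, 0, 2, 0, 1], [2, 0, 2, 0, 1], [2, 0, 2, 0, 1]])

```text
time: 19.32
tcp_pos: [637.0, -158.8, -9.5]
eef_rot: [[-0.897, 0.441, 0.0], [0.441, 0.897, -0.0], [-0.0, -0.0, -1.0]]
force: [-0.4, -1.7, 2.0]
gripper_width: 23.4
```

Emit:
carry_out(series=[[0, 0, -3, 0, 1], [0, 0, -8, 0, 1], [0, 0, -18, 0, 1], [0, 0, -32, 0, 1], [0, 0, -50, 0, 1], [0, 0, -70, 0, 1], [0, 0, -90, 0, 1], [0, 0, -110, 0, 1], [0, 0, -128, 0, 1], [0, 0, -140, 0, 1], [0, 0, -145, 0, 1], [0, 0, -145, 0, 1], [0, 0, -145, 0, 1]])

```text
time: 20.4
tcp_pos: [636.4, -158.5, 135.1]
eef_rot: [[-0.898, 0.441, -0.001], [0.441, 0.898, 0.0], [0.001, -0.0, -1.0]]
force: [-0.1, 0.4, -2.2]
gripper_width: 23.6
```

```bash
python3 go.py 486 -12 135; python3 held.py 37 w
```

```text
tcp [ 636.4 -158.5  135.1] shift [199.6  65.2   0.2] tool z tilt [-6.e-04  2.e-04 -1.e+00] yaw [ 0.441  0.898 -0.   ] F [-0.1  0.4 -2.2] w 23.6 t 20.4 j [10. 38.  3. 84. -2. 57. 78.]
side 87 disc [ 636.8 -162.2   37.1] tcp [ 636.4 -158.5  167.6] rms 3.05
top 38 disc [ 634.6 -157.6   31.5] tcp [ 636.  -158.4  166.9] rms 0.98
```

Emit:
carry_out(series=[[8, 3, 0, 0, 1], [22, 7, 0, 0, 1], [40, 13, 0, 0, 1], [60, 20, 0, 0, 1], [80, 26, 0, 0, 1], [100, 33, 0, 0, 1], [120, 39, 0, 0, 1], [140, 46, 0, 0, 1], [160, 52, 0, 0, 1], [178, 58, 0, 0, 1], [191, 62, 0, 0, 1], [198, 65, 0, 0, 1], [199.5, 65, 0, 0, 1], [199.5, 65, 0, 0, 1], [199.5, 65, 0, 0, 1], [199.5, 65, 0, 0, 1]])

```text
time: 21.83
tcp_pos: [487.2, -13.2, 135.2]
eef_rot: [[-0.897, 0.442, 0.001], [0.442, 0.897, -0.001], [-0.001, -0.0, -1.0]]
force: [0.0, -0.0, -1.6]
gripper_width: 23.7
```

```bash
python3 go.py 486 -12 60; python3 held.py 37 w;python3 - <<'E'
from h import *
S=snapshot("side");x0,y0,w,u=205,140,90,7
c=cv2.resize(S[y0:y0+w,x0:x0+w],None,fx=u,fy=u,interpolation=2)
cv2.imwrite("pics/p14.png",c)
E
```

```text
tcp [487.2 -13.2 135.2] shift [ 1.7  0.6 75.2] tool z tilt [ 7.e-04 -6.e-04 -1.e+00] yaw [ 0.442  0.897 -0.   ] F [ 0.  -0.  -1.6] w 23.7 t 21.8333 j [ -3.  25.   3. 112.  -2.  44.  65.]
side 124 disc [487.7 -19.5  36.2] tcp [487.2 -13.2 167.7] rms 4.09
top operands could not be broadcast together with shapes (0,) (2,)
```

View pics/p14.png

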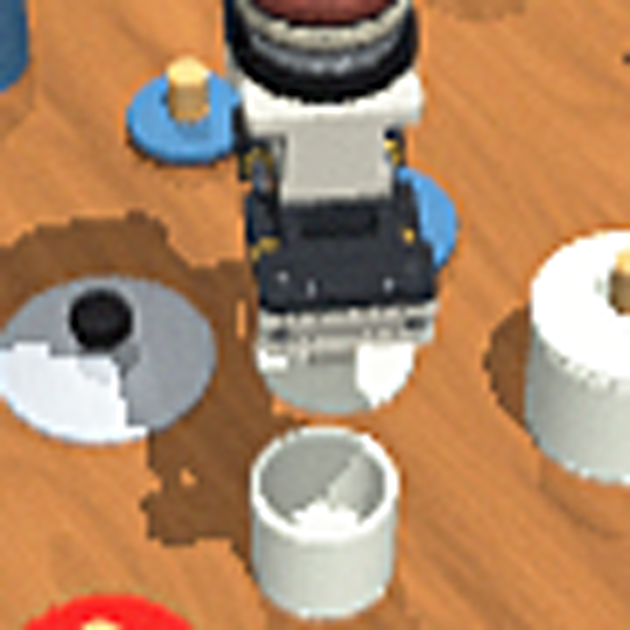

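Run:
```python
from h import *
k=np.linspace(0,6.28,200)
E=lambda x,y,z,R:np.array([(proj("side",[x+R*np.cos(a),y+R*np.sin(a),z])-[205,140]+.5)*7 for a in k])
for z in(163,155):
    e=E(487.2,-13.2,z,37);print(z,e.min(0),e.max(0))
e=E(486.3,-12,65,36);print("rim",e.min(0),e.max(0))
```

```text
163 [247.02339984 288.74419518] [409.0245436  408.34469595]
155 [247.44906052 300.55277954] [408.59180443 420.02930461]
rim [251.13598988 426.15127543] [399.05886338 540.73383947]
```

Emit:
carry_out(series=[[1, 0, 8, 0, 1], [3, -1, 22, 0, 1], [3.5, -1, 36, 0, 1], [3.5, -1, 48, 0, 1], [3.5, -1, 57, 0, 1], [3.5, -1, 63, 0, 1], [3.5, -1, 66, 0, 1], [3.5, -1, 66, 0, 1]])

```text
time: 22.65
tcp_pos: [482.6, -11.7, 68.7]
eef_rot: [[-0.897, 0.441, -0.001], [0.441, 0.897, -0.0], [0.001, -0.001, -1.0]]
force: [0.3, 0.2, -1.5]
gripper_width: 23.5
```

```bash
python3 go.py 483 -12 45;python3 - <<'E'
from h import *
S=snapshot("side");x0,y0,w,u=210,170,70,9
c=cv2.resize(S[y0:y0+w,x0:x0+w],None,fx=u,fy=u,interpolation=2)
cv2.imwrite("pics/p15.png",c)
E
```

```text
tcp [482.6 -11.7  68.7] shift [-0.5 -0.1 23.7] tool z tilt [-1.1e-03 -1.0e-04 -1.0e+00] yaw [ 0.441  0.897 -0.001] F [ 0.3  0.2 -1.5] w 23.5 t 22.65 j [ -3.  30.   2. 116.  -2.  33.  65.]
```

View pics/p15.png

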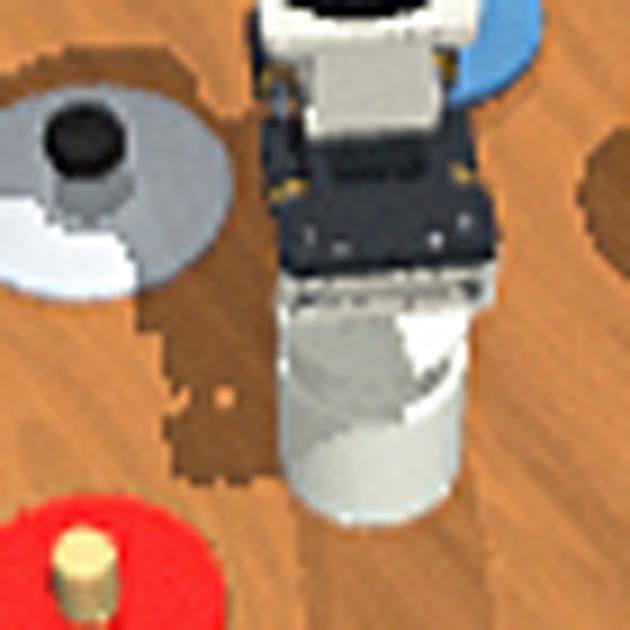

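Lid and canister edges line up (lid about 280–468, canister 280–465 crop). Lowering.

Emit:
carry_out(series=[[0, 0, 4, 0, 1], [0, 0, 8, 0, 1], [0, 0, 12, 0, 1], [0, 0, 15, 0, 1], [0, 0, 18, 0, 1], [0, 0, 20, 0, 1], [0, 0, 21, 0, 1], [0, 0, 21, 0, 1]])

```text
time: 23.37
tcp_pos: [482.7, -11.6, 48.0]
eef_rot: [[-0.898, 0.441, -0.001], [0.441, 0.898, -0.0], [0.0, -0.0, -1.0]]
force: [-0.4, 0.7, -1.3]
gripper_width: 23.4
```

Emit:
carry_out(series=[[0, 0, 1, 0, 1], [0, 0, 2, 0, 1], [0, 0, 2, 0, 1]])

```text
time: 23.62
tcp_pos: [482.8, -11.7, 46.2]
eef_rot: [[-0.897, 0.441, -0.0], [0.441, 0.897, -0.0], [0.0, -0.0, -1.0]]
force: [-0.3, -0.5, -2.3]
gripper_width: 23.8
```

Emit:
carry_out(series=[[0, 0, 1, 0, 1], [0, 0, 1, 0, 1]])

```text
time: 23.78
tcp_pos: [483.0, -11.7, 45.5]
eef_rot: [[-0.897, 0.441, 0.0], [0.441, 0.897, -0.0], [-0.0, 0.0, -1.0]]
force: [0.3, -0.7, -0.1]
gripper_width: 23.2
```

Emit:
carry_out(series=[[0, 0, 1, 0, 1], [0, 0, 1, 0, 1]])

```text
time: 23.95
tcp_pos: [483.0, -11.7, 45.3]
eef_rot: [[-0.897, 0.441, 0.001], [0.441, 0.897, 0.0], [-0.001, 0.0, -1.0]]
force: [-2.1, 0.6, 7.3]
gripper_width: 23.5
```

Emit:
carry_out(series=[[0, 0, 0, 0, 0.7], [0, 0, 0, 0, 0.6], [0, 0, 0, 0, 0.5], [0, 0, 0, 0, 0.45], [0, 0, 0, 0, 0.45], [0, 0, 0, 0, 0.45], [0, 0, -10, 0, 0.45], [0, 0, -30, 0, 0.45], [0, 0, -60, 0, 0.45], [0, 0, -85, 0, 0.45], [0, 0, -92, 0, 0.45], [0, 0, -92, 0, 0.45]])

```text
time: 24.95
tcp_pos: [484.4, -11.7, 138.0]
eef_rot: [[-0.897, 0.441, 0.005], [0.441, 0.897, 0.0], [-0.004, 0.002, -1.0]]
force: [0.1, 0.0, -1.0]
gripper_width: 51.1
```

```bash
python3 go.py 628.5 166 60;python3 - <<'E'
from h import *
S=snapshot("side");x0,y0,w,u=205,140,90,7
c=cv2.resize(S[y0:y0+w,x0:x0+w],None,fx=u,fy=u,interpolation=2)
cv2.imwrite("pics/p16.png",c)
E
```

```text
tcp [484.4 -11.7 138. ] shift [-50.6 222.9  78.7] tool z tilt [ 4.7e-03  1.0e-04 -1.0e+00] yaw [0.441 0.897 0.002] F [ 0.1  0.  -1. ] w 51.1 t 24.95 j [ -3.  24.   3. 112.  -2.  44.  64.]
```

View pics/p16.png

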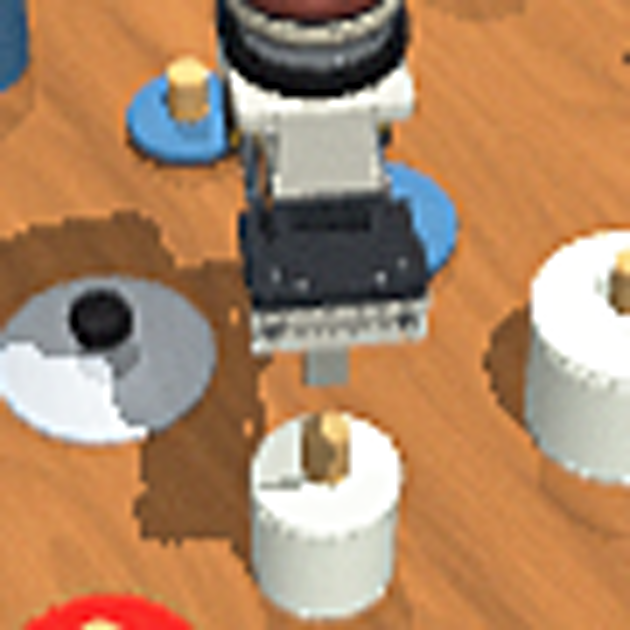

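Seated level. Next is the large blue lid.

Emit:
carry_out(series=[[-5, 20, 0, 0, 0.45], [-10, 45, 0, 0, 0.45], [-16, 72, 0, 0, 0.45], [-23, 102, 0, 0, 0.45], [-30, 132, 0, 0, 0.45], [-37, 162, 0, 0, 0.45], [-43, 190, 0, 0, 0.45], [-48, 211, 10, 0, 0.45], [-50, 221, 30, 0, 0.45], [-50.5, 223, 55, 0, 0.45], [-50.5, 223, 72, 0, 0.45], [-50.5, 223, 78, 0, 0.45], [-50.5, 223, 78, 0, 0.45], [-50.5, 223, 78, 0, 0.45]])

```text
time: 26.17
tcp_pos: [626.1, 165.8, 57.4]
eef_rot: [[-0.897, 0.441, -0.002], [0.441, 0.897, -0.001], [0.001, -0.001, -1.0]]
force: [-0.2, 0.4, 0.1]
gripper_width: 51.2
```

```bash
python3 go.py 628.5 166 -10;python3 - <<'E'
from h import *
S=snapshot("side");x0,y0,w,u=215,105,80,8
P=state()["tcp_pos"]+[0,0,32.5];y=np.array([.44,.898,0])
for d in(-26,-40):print((proj("side",P+y*d)-[x0,y0]+.5)*u)
print((proj("side",[628.5,166,50])-[x0,y0]+.5)*u)
c=cv2.resize(S[y0:y0+w,x0:x0+w],None,fx=u,fy=u,interpolation=2)
cv2.imwrite("pics/p17.png",c)
E
```

```text
tcp [626.1 165.8  57.4] shift [-2.1  1.3 67.4] tool z tilt [-1.5e-03 -6.0e-04 -1.0e+00] yaw [ 0.441  0.897 -0.001] F [-0.2  0.4  0.1] w 51.2 t 26.1667 j [-18.  43.   3.  90.  -2.  48.  49.]
[347.02080225 463.68033986]
[350.78506207 484.35624552]
[341.79610554 487.88977225]
```

View pics/p17.png

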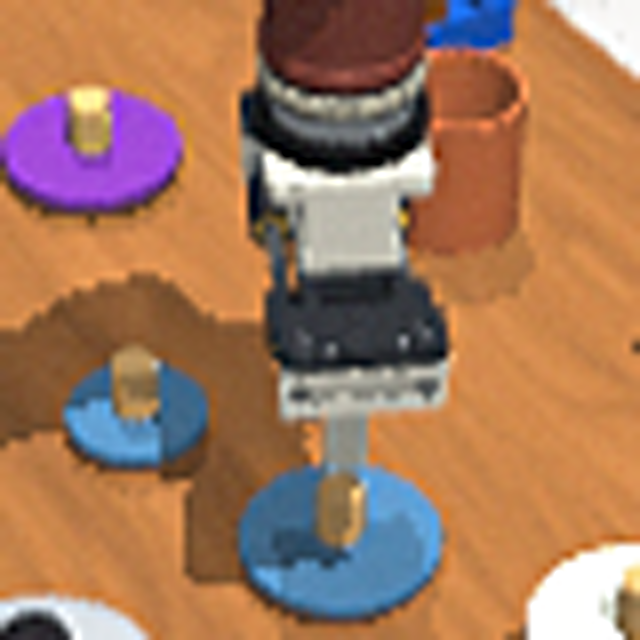

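The tip at (346,465) and knob top at (341,487) both match prediction. Descending and gripping.

Emit:
carry_out(series=[[-1, 1, 10, 0, 0.45], [-1, 1, 25, 0, 0.45], [-1, 1, 40, 0, 0.45], [-1, 1, 52, 0, 0.45], [-1, 1, 60, 0, 0.45], [-1, 1, 65, 0, 0.45], [-1, 1, 67, 0, 0.45], [-1, 1, 67, 0, 0.45], [-1, 1, 67, 0, 0.6], [-1, 1, 67, 0, 0.75], [-1, 1, 67, 0, 0.9], [-1, 1, 67, 0, 1], [-1, 1, 67, 0, 1], [-1, 1, 67, 0, 1], [-1, 1, 67, 0, 1], [-1, 1, 67, 0, 1]])

```text
time: 27.55
tcp_pos: [627.9, 166.4, -8.4]
eef_rot: [[-0.897, 0.441, 0.0], [0.441, 0.897, -0.0], [-0.0, -0.0, -1.0]]
force: [-1.3, -1.0, 3.3]
gripper_width: 23.6
```

Emit:
carry_out(series=[[0, 0, -3, 0, 1], [0, 0, -8, 0, 1], [0, 0, -18, 0, 1], [0, 0, -32, 0, 1], [0, 0, -50, 0, 1], [0, 0, -70, 0, 1], [0, 0, -90, 0, 1], [0, 0, -110, 0, 1], [0, 0, -128, 0, 1], [0, 0, -140, 0, 1], [0, 0, -145, 0, 1], [0, 0, -145, 0, 1], [0, 0, -145, 0, 1]])

```text
time: 28.63
tcp_pos: [627.4, 166.6, 135.9]
eef_rot: [[-0.898, 0.441, -0.001], [0.441, 0.898, -0.0], [0.001, -0.0, -1.0]]
force: [-0.6, -1.2, -2.7]
gripper_width: 23.4
```

```bash
python3 go.py 502 439 135; python3 held.py 51 b
```

```text
tcp [627.4 166.6 135.9] shift [232.6 189.2   1. ] tool z tilt [-8.e-04 -1.e-04 -1.e+00] yaw [ 0.441  0.898 -0.   ] F [-0.6 -1.2 -2.7] w 23.4 t 28.6333 j [-19.  38.   3.  85.  -2.  57.  49.]
side 133 disc [625.  162.1  51. ] tcp [627.4 166.6 168.4] rms 1.32
top 10 disc [619.2 507.3 389.8] tcp [627.  166.5 167.7] rms 0.11
```

Emit:
carry_out(series=[[7, 6, 0, 0, 1], [22, 18, 0, 0, 1], [40, 33, 0, 0, 1], [60, 49, 0, 0, 1], [80, 65, 0, 0, 1], [100, 81, 0, 0, 1], [120, 97, 0, 0, 1], [140, 114, 0, 0, 1], [160, 130, 0, 0, 1], [180, 146, 0, 0, 1], [200, 163, 0, 0, 1], [216, 176, 0, 0, 1], [227, 185, 0, 0, 1], [232, 189, 0, 0, 1], [232.5, 189, 0, 0, 1], [232.5, 189, 0, 0, 1], [232.5, 189, 0, 0, 1], [232.5, 189, 0, 0, 1]])

```text
time: 30.23
tcp_pos: [504.1, 436.6, 136.3]
eef_rot: [[-0.896, 0.444, 0.001], [0.444, 0.896, -0.001], [-0.001, -0.001, -1.0]]
force: [1.2, -0.5, -2.1]
gripper_width: 23.9
```

```bash
python3 go.py 502 439 75;python3 held.py 51 b
python3 - <<'E'
from h import *
S=snapshot("side");x0,y0,w,u=155,70,90,7
P=state()["tcp_pos"]+[0,0,32.5]
k=np.linspace(0,6.28,200)
E=lambda x,y,z,R:np.array([(proj("side",[x+R*np.cos(a),y+R*np.sin(a),z])-[x0,y0]+.5)*u for a in k])
for z in(162.5,154.5):
    e=E(P[0],P[1],z,51);print(z,e.min(0),e.max(0))
e=E(502,439,75,50);print("rim",e.min(0),e.max(0))
c=cv2.resize(S[y0:y0+w,x0:x0+w],None,fx=u,fy=u,interpolation=2)
cv2.imwrite("pics/p18.png",c)
E
```

```text
tcp [504.1 436.6 136.3] shift [ 3.   1.3 61.3] tool z tilt [ 8.0e-04 -1.4e-03 -1.0e+00] yaw [ 0.444  0.896 -0.001] F [ 1.2 -0.5 -2.1] w 23.9 t 30.2333 j [-45.  39.   4.  82.  -3.  59.  23.]
side 160 disc [502.7 431.8  50.8] tcp [504.1 436.6 168.8] rms 1.51
top 45 disc [510.5 430.9  43.3] tcp [503.9 436.9 168.9] rms 3.66
162.5 [178.14737385 273.09537025] [361.25779341 382.33009531]
154.5 [180.3100003  284.82531367] [362.61886375 394.16252262]
rim [199.46417162 396.87078551] [370.73460213 504.73539357]
```

View pics/p18.png

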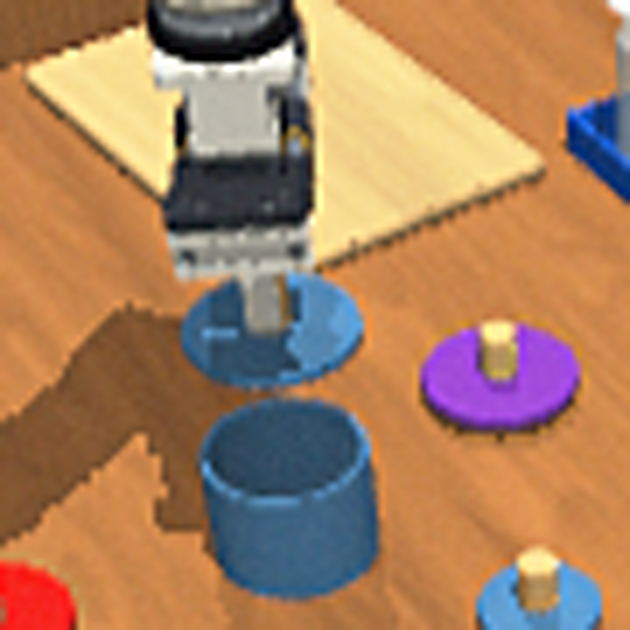

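Lid and rim match prediction within about 0.5 px. Lowering.

Emit:
carry_out(series=[[1, 0.5, 8, 0, 1], [3, 1, 22, 0, 1], [3, 1, 36, 0, 1], [3, 1, 48, 0, 1], [3, 1, 57, 0, 1], [3, 1, 64, 0, 1], [3, 1, 70, 0, 1], [3, 1, 74, 0, 1], [3, 1, 77, 0, 1], [3, 1, 77, 0, 1], [3, 1, 77, 0, 1]])

```text
time: 31.3
tcp_pos: [500.5, 441.2, 59.5]
eef_rot: [[-0.898, 0.441, 0.0], [0.441, 0.898, 0.0], [-0.0, 0.001, -1.0]]
force: [-0.1, -0.3, -2.6]
gripper_width: 23.4
```

```bash
python3 go.py 502 439 57;python3 - <<'E'
from h import *
S=snapshot("side");x0,y0,w,u=155,80,80,8
c=cv2.resize(S[y0:y0+w,x0:x0+w],None,fx=u,fy=u,interpolation=2)
cv2.imwrite("pics/p19.png",c)
E
```

```text
tcp [500.5 441.2  59.5] shift [-2.3 -1.4  2.5] tool z tilt [ 4.e-04  4.e-04 -1.e+00] yaw [0.441 0.898 0.001] F [-0.1 -0.3 -2.6] w 23.4 t 31.3 j [-45.  44.   3.  86.  -3.  50.  23.]
```

View pics/p19.png

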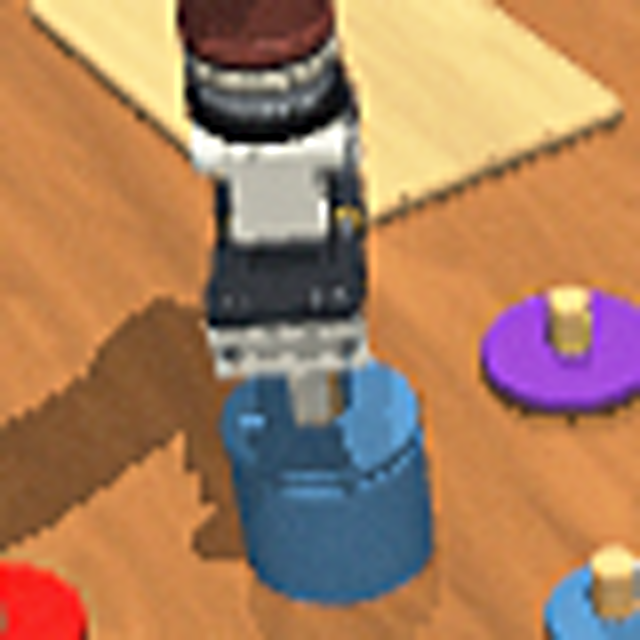

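Emit:
carry_out(series=[[-2, -1, 0, 0, 1], [-2, -1, 1, 0, 1], [-2, -1, 2, 0, 1], [-2, -1, 2, 0, 1]])

```text
time: 31.68
tcp_pos: [501.6, 439.1, 57.1]
eef_rot: [[-0.897, 0.441, -0.0], [0.441, 0.897, -0.0], [0.0, -0.0, -1.0]]
force: [-0.3, 0.8, -2.6]
gripper_width: 23.3
```

Emit:
carry_out(series=[[0, 0, 1, 0, 1], [0, 0, 1, 0, 1]])

```text
time: 31.85
tcp_pos: [501.7, 439.3, 56.7]
eef_rot: [[-0.897, 0.441, 0.0], [0.441, 0.897, 0.0], [-0.0, 0.0, -1.0]]
force: [-0.7, -1.0, 0.3]
gripper_width: 23.6
```

Emit:
carry_out(series=[[0, 0, 1, 0, 1], [0, 0, 1, 0, 1]])

```text
time: 32.02
tcp_pos: [501.7, 439.4, 56.6]
eef_rot: [[-0.898, 0.441, 0.0], [0.441, 0.898, 0.0], [-0.0, 0.0, -1.0]]
force: [-2.5, -1.9, 4.2]
gripper_width: 23.5
```

Contact at the predicted 56.6. Releasing.

Emit:
carry_out(series=[[0, 0, 0, 0, 0.7], [0, 0, 0, 0, 0.6], [0, 0, 0, 0, 0.5], [0, 0, 0, 0, 0.45], [0, 0, 0, 0, 0.45], [0, 0, 0, 0, 0.45], [0, 0, -10, 0, 0.45], [0, 0, -30, 0, 0.45], [0, 0, -60, 0, 0.45], [0, 0, -75, 0, 0.45], [0, 0, -80, 0, 0.45], [0, 0, -80, 0, 0.45], [0, 0, -80, 0, 0.45]])

```text
time: 33.1
tcp_pos: [501.2, 438.9, 134.8]
eef_rot: [[-0.897, 0.441, -0.001], [0.441, 0.897, -0.001], [0.0, -0.001, -1.0]]
force: [-0.1, -0.1, 0.1]
gripper_width: 51.0
```

```bash
python3 go.py 590 298 60;python3 - <<'E'
from h import *
S=snapshot("side");x0,y0,w,u=155,80,80,8
c=cv2.resize(S[y0:y0+w,x0:x0+w],None,fx=u,fy=u,interpolation=2)
cv2.imwrite("pics/p20.png",c)
E
```

```text
tcp [501.2 438.9 134.8] shift [-141.9  -87.2   74.8] tool z tilt [-8.e-04 -7.e-04 -1.e+00] yaw [ 0.441  0.897 -0.001] F [-0.1 -0.1  0.1] w 51.0 t 33.1 j [-45.  39.   4.  82.  -3.  58.  23.]
```

View pics/p20.png

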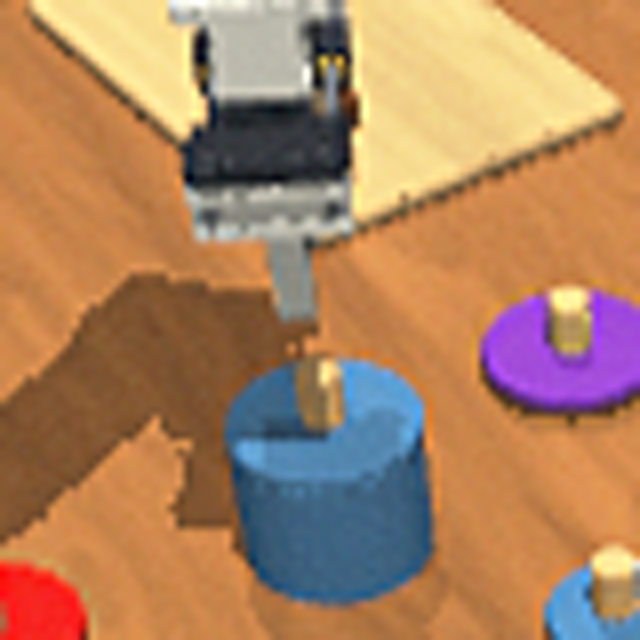

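The large blue lid is seated. Last is the small blue lid.

Emit:
carry_out(series=[[-20, -12, 0, 0, 0.45], [-45, -28, 0, 0, 0.45], [-75, -46, 0, 0, 0.45], [-105, -65, 0, 0, 0.45], [-128, -79, 5, 0, 0.45], [-140, -86, 20, 0, 0.45], [-142, -87, 45, 0, 0.45], [-142, -87, 65, 0, 0.45], [-142, -87, 75, 0, 0.45], [-142, -87, 75, 0, 0.45], [-142, -87, 75, 0, 0.45], [-142, -87, 75, 0, 0.45]])

```text
time: 34.15
tcp_pos: [591.2, 299.4, 61.1]
eef_rot: [[-0.898, 0.44, 0.001], [0.44, 0.898, 0.001], [-0.001, 0.001, -1.0]]
force: [-0.6, 0.4, 1.2]
gripper_width: 51.4
```

```bash
python3 go.py 590 298 -9;python3 - <<'E'
from h import *
S=snapshot("side");x0,y0,w,u=190,90,80,8
P=state()["tcp_pos"]+[0,0,32.5];y=np.array([.44,.898,0])
for d in(-26,-40):print((proj("side",P+y*d)-[x0,y0]+.5)*u)
print((proj("side",[590,298,50])-[x0,y0]+.5)*u)
c=cv2.resize(S[y0:y0+w,x0:x0+w],None,fx=u,fy=u,interpolation=2)
cv2.imwrite("pics/p21.png",c)
E
```

```text
tcp [591.2 299.4  61.1] shift [ 0.6 -1.9 70.1] tool z tilt [ 1.4e-03  9.0e-04 -1.0e+00] yaw [0.44  0.898 0.001] F [-0.6  0.4  1.2] w 51.4 t 34.15 j [-30.  44.   3.  87.  -3.  49.  37.]
[336.04232178 447.19467137]
[338.21608336 466.05033941]
[334.71806755 483.26124216]
```

View pics/p21.png

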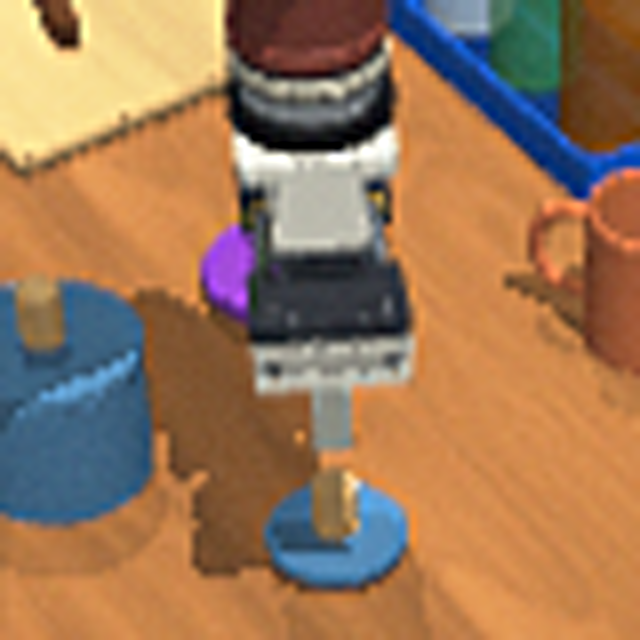

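The tip (333,447) and knob (335,480) line up. Grip and lift.

Emit:
carry_out(series=[[0.5, -1, 10, 0, 0.45], [0.5, -1.5, 25, 0, 0.45], [0.5, -1.5, 40, 0, 0.45], [0.5, -1.5, 54, 0, 0.45], [0.5, -1.5, 63, 0, 0.45], [0.5, -1.5, 68, 0, 0.45], [0.5, -1.5, 69.5, 0, 0.45], [0.5, -1.5, 69.5, 0, 0.45], [0.5, -1.5, 69.5, 0, 0.6], [0.5, -1.5, 69.5, 0, 0.75], [0.5, -1.5, 69.5, 0, 0.9], [0.5, -1.5, 69.5, 0, 1], [0.5, -1.5, 69.5, 0, 1], [0.5, -1.5, 69.5, 0, 1], [0.5, -1.5, 69.5, 0, 1], [0.5, -1.5, 69.5, 0, 1]])

```text
time: 35.53
tcp_pos: [590.0, 297.7, -8.8]
eef_rot: [[-0.897, 0.441, 0.001], [0.441, 0.897, 0.001], [-0.0, 0.001, -1.0]]
force: [-0.5, 1.1, 2.4]
gripper_width: 23.8
```

Emit:
carry_out(series=[[0, 0, -3, 0, 1], [0, 0, -8, 0, 1], [0, 0, -18, 0, 1], [0, 0, -32, 0, 1], [0, 0, -50, 0, 1], [0, 0, -70, 0, 1], [0, 0, -90, 0, 1], [0, 0, -110, 0, 1], [0, 0, -128, 0, 1], [0, 0, -140, 0, 1], [0, 0, -145, 0, 1], [0, 0, -145, 0, 1], [0, 0, -145, 0, 1]])

```text
time: 36.62
tcp_pos: [589.2, 297.1, 135.5]
eef_rot: [[-0.897, 0.441, -0.001], [0.441, 0.897, -0.0], [0.0, -0.001, -1.0]]
force: [0.5, -0.6, -1.5]
gripper_width: 23.2
```

```bash
python3 go.py 571 -300 140
```

```text
tcp [589.2 297.1 135.5] shift [-247.1 -543.9   -4.2] tool z tilt [-7.e-04 -4.e-04 -1.e+00] yaw [ 0.441  0.897 -0.001] F [ 0.5 -0.6 -1.5] w 23.2 t 36.6167 j [-30.  39.   3.  83.  -2.  58.  37.]
```

Emit:
carry_out(series=[[-3, -7, 0, 0, 1], [-10, -21, 0, 0, 1], [-19, -42, 0, 0, 1], [-30, -66, 0, 0, 1], [-41, -90, 0, 0, 1], [-52, -114, 0, 0, 1], [-63, -138, 0, 0, 1], [-74, -162, 0, 0, 1], [-85, -186, 0, 0, 1], [-96, -210, 0, 0, 1], [-107, -234, 0, 0, 1], [-118, -258, 0, 0, 1], [-129, -282, 0, 0, 1], [-140, -306, 0, 0, 1], [-151, -330, 0, 0, 1], [-162, -354, 0, 0, 1], [-171, -375, 0, 0, 1], [-177, -389, 0, 0, 1], [-180, -396, 0, 0, 1], [-180, -396, 0, 0, 1]])

```text
time: 38.28
tcp_pos: [574.8, -141.4, 135.2]
eef_rot: [[-0.895, 0.446, -0.002], [0.446, 0.895, -0.002], [0.001, -0.003, -1.0]]
force: [-0.4, -0.5, -1.2]
gripper_width: 23.2
```

```bash
python3 go.py 571.5 -300.5 136
```

```text
tcp [ 574.8 -141.4  135.2] shift [ -68.  -143.8   -0.5] tool z tilt [-0.002 -0.002 -1.   ] yaw [ 0.446  0.895 -0.003] F [-0.4 -0.5 -1.2] w 23.2 t 38.2833 j [10. 33.  3. 95. -2. 52. 77.]
```

Emit:
carry_out(series=[[-5, -10, 0, 0, 1], [-13, -27, 0, 0, 1], [-23, -48, 0, 0, 1], [-33, -70, 0, 0, 1], [-44, -92, 0, 0, 1], [-54, -113, 0, 0, 1], [-62, -131, 0, 0, 1], [-66, -141, 0, 0, 1], [-67, -144, 0, 0, 1], [-67, -144, 0, 0, 1], [-67, -144, 0, 0, 1], [-67, -144, 0, 0, 1], [-67, -144, 0, 0, 1], [-67, -144, 0, 0, 1]])

```text
time: 39.45
tcp_pos: [573.6, -294.8, 135.9]
eef_rot: [[-0.898, 0.439, 0.0], [0.439, 0.898, 0.001], [0.0, 0.001, -1.0]]
force: [0.5, -0.4, -1.9]
gripper_width: 23.3
```

```bash
python3 go.py 571.5 -300.5 70; python3 held.py 37 b
python3 - <<'E'
from h import *
S=snapshot("side");x0,y0,w,u=285,190,90,7
P=state()["tcp_pos"]+[0,0,32.5]
k=np.linspace(0,6.28,200)
E=lambda x,y,z,R:np.array([(proj("side",[x+R*np.cos(a),y+R*np.sin(a),z])-[x0,y0]+.5)*u for a in k])
for z in(162.5,154.5):
    e=E(P[0],P[1],z,37);print(z,e.min(0),e.max(0))
e=E(571.5,-300.5,65,36);print("rim",e.min(0),e.max(0))
c=cv2.resize(S[y0:y0+w,x0:x0+w],None,fx=u,fy=u,interpolation=2)
cv2.imwrite("pics/p22.png",c)
E
```

```text
tcp [ 573.6 -294.8  135.9] shift [-0.7 -6.1 65.9] tool z tilt [ 1.e-04  6.e-04 -1.e+00] yaw [0.439 0.898 0.001] F [ 0.5 -0.4 -1.9] w 23.3 t 39.45 j [24. 37.  3. 86. -2. 56. 91.]
side 54 disc [ 572.5 -296.5   37.5] tcp [ 573.6 -294.8  168.4] rms 0.71
top 16 disc [ 556.  -276.2   22.2] tcp [ 573.4 -295.1  168.4] rms 0.66
162.5 [229.44039288 272.87418637] [413.53858728 424.6619004 ]
154.5 [226.69497665 284.17736928] [409.67551005 435.60348649]
rim [204.22085603 413.71482539] [371.47218883 557.8930347 ]
```

View pics/p22.png

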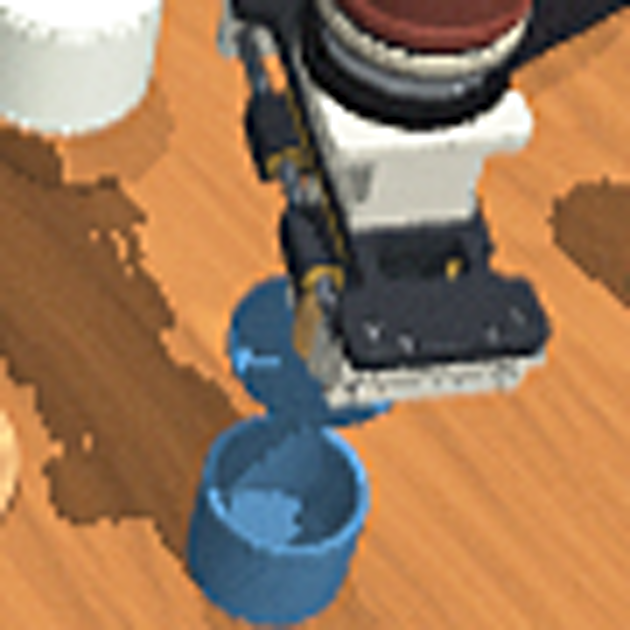

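Emit:
carry_out(series=[[0, -2, 8, 0, 1], [-0.5, -5, 22, 0, 1], [-0.5, -5.5, 36, 0, 1], [-0.5, -5.5, 48, 0, 1], [-0.5, -5.5, 57, 0, 1], [-0.5, -5.5, 63, 0, 1], [-0.5, -5.5, 66, 0, 1], [-0.5, -5.5, 66, 0, 1], [-0.5, -5.5, 66, 0, 1]])

```text
time: 40.35
tcp_pos: [571.6, -301.5, 70.1]
eef_rot: [[-0.898, 0.441, 0.001], [0.441, 0.898, -0.0], [-0.001, -0.0, -1.0]]
force: [-0.0, -0.1, -0.9]
gripper_width: 23.3
```

```bash
python3 go.py 571.5 -300.5 48;python3 - <<'E'
from h import *
S=snapshot("side");x0,y0,w,u=285,205,80,8
c=cv2.resize(S[y0:y0+w,x0:x0+w],None,fx=u,fy=u,interpolation=2)
cv2.imwrite("pics/p23.png",c)
E
```

```text
tcp [ 571.6 -301.5   70.1] shift [ 0.5  0.8 22.1] tool z tilt [ 7.e-04 -4.e-04 -1.e+00] yaw [ 0.441  0.898 -0.   ] F [-0.  -0.1 -0.9] w 23.3 t 40.35 j [25. 42.  2. 90. -2. 49. 91.]
```

View pics/p23.png

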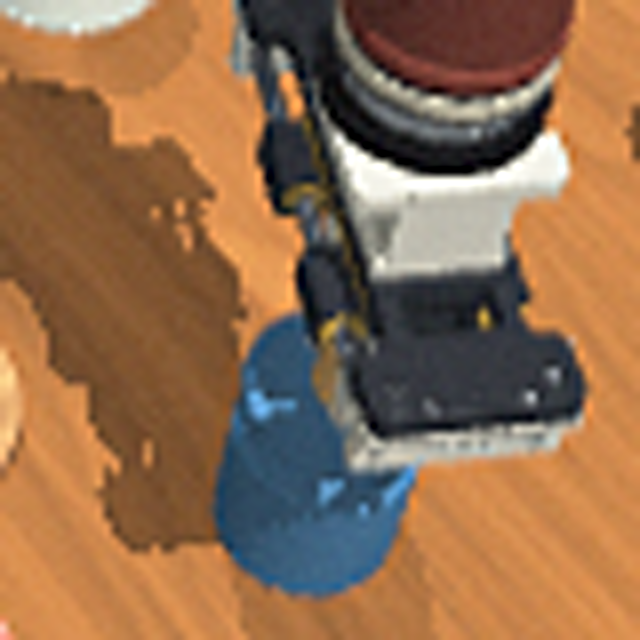

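The lid sits in line with the canister (left edge at crop 243 above the canister's 240). Lowering.

Emit:
carry_out(series=[[0, 0.5, 4, 0, 1], [0, 0.5, 8, 0, 1], [0, 0.5, 12, 0, 1], [0, 0.5, 16, 0, 1], [0, 0.5, 19, 0, 1], [0, 0.5, 21, 0, 1], [0, 0.5, 22, 0, 1], [0, 0.5, 22, 0, 1]])

```text
time: 41.07
tcp_pos: [571.2, -300.8, 47.4]
eef_rot: [[-0.897, 0.441, -0.001], [0.441, 0.897, 0.0], [0.001, -0.0, -1.0]]
force: [0.5, 0.0, -1.6]
gripper_width: 23.4
```

Emit:
carry_out(series=[[0, 0, 1, 0, 1], [0, 0, 1, 0, 1]])

```text
time: 41.23
tcp_pos: [571.5, -300.9, 46.8]
eef_rot: [[-0.898, 0.441, 0.0], [0.441, 0.898, -0.0], [-0.0, -0.0, -1.0]]
force: [0.4, 0.1, -0.8]
gripper_width: 23.5
```

Emit:
carry_out(series=[[0, 0, 1, 0, 1], [0, 0, 1, 0, 1]])

```text
time: 41.4
tcp_pos: [571.7, -301.0, 46.2]
eef_rot: [[-0.897, 0.441, 0.001], [0.441, 0.897, -0.0], [-0.001, -0.0, -1.0]]
force: [-0.1, 0.1, -0.1]
gripper_width: 23.4
```

Emit:
carry_out(series=[[0, 0, 1, 0, 1], [0, 0, 1, 0, 1]])

```text
time: 41.57
tcp_pos: [571.7, -301.0, 46.1]
eef_rot: [[-0.898, 0.441, 0.001], [0.441, 0.898, -0.0], [-0.001, -0.0, -1.0]]
force: [-1.5, 1.2, 5.8]
gripper_width: 23.6
```

Emit:
carry_out(series=[[0, 0, 0, 0, 0.7], [0, 0, 0, 0, 0.6], [0, 0, 0, 0, 0.5], [0, 0, 0, 0, 0.45], [0, 0, 0, 0, 0.45], [0, 0, 0, 0, 0.45], [0, 0, -10, 0, 0.45], [0, 0, -30, 0, 0.45], [0, 0, -60, 0, 0.45], [0, 0, -95, 0, 0.45], [0, 0, -130, 0, 0.45], [0, 0, -150, 0, 0.45], [25, -20, -150, 0, 0.45], [50, -42, -150, 0, 0.45], [75, -65, -150, 0, 0.45], [85, -75, -150, 0, 0.45], [85, -75, -150, 0, 0.45], [85, -75, -150, 0, 0.45]])

```text
time: 43.07
tcp_pos: [462.7, -330.9, 195.7]
eef_rot: [[-0.897, 0.442, 0.002], [0.442, 0.897, -0.0], [-0.002, 0.001, -1.0]]
force: [0.4, 0.3, 0.7]
gripper_width: 51.6
```

Run:
```python
from h import *
print(state()["tcp_pos"])
for n in("side","top"):
    S=snapshot(n);cv2.imwrite(f"pics/e_{n}_raw.png",S)
S=cv2.imread("pics/e_side_raw.png");cv2.imwrite("pics/e_side.png",cv2.resize(S[100:300,130:380],None,fx=3,fy=3,interpolation=2))
S=cv2.imread("pics/e_top_raw.png");cv2.imwrite("pics/e_top.png",cv2.resize(S[100:290,90:400],None,fx=2.5,fy=2.5,interpolation=2))
```

```text
[ 462.65866041 -330.86098703  195.65546638]
```

View pics/e_side.png

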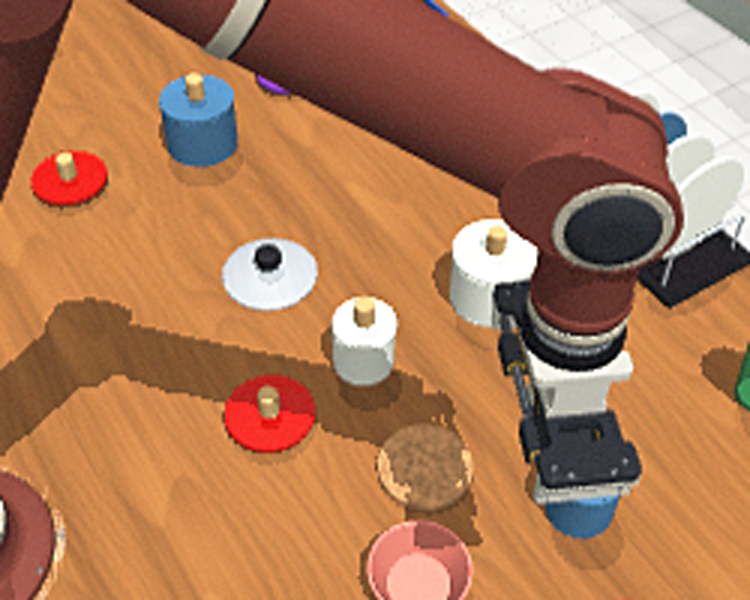

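View pics/e_top.png

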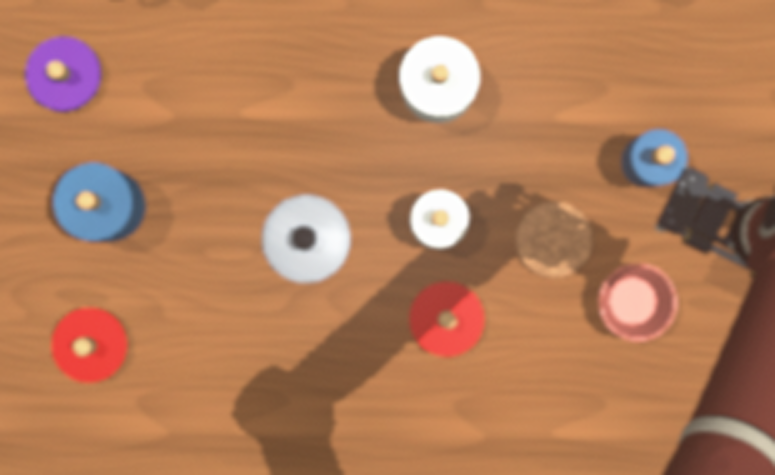

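All four canisters show lids in the top view. The small blue one is hidden in the side view, so I'll move the arm aside and measure.

Emit:
carry_out(series=[[0, 30, -20, 0, 0.45], [5, -10, -20, 0, 0.45], [10, -40, -20, 0, 0.45], [15, -70, -20, 0, 0.45], [20, -100, -20, 0, 0.45], [20, -120, -20, 0, 0.45], [20, -130, -20, 0, 0.45], [20, -130, -20, 0, 0.45], [20, -130, -20, 0, 0.45], [20, -130, -20, 0, 0.45]])

```text
time: 44.0
tcp_pos: [389.2, -436.2, 214.5]
eef_rot: [[-0.899, 0.437, 0.001], [0.437, 0.899, 0.002], [-0.0, 0.002, -1.0]]
force: [-0.5, -0.1, 0.5]
gripper_width: 50.7
```

Run:
```python
from meas2 import *
s=state();print(s["tcp_pos"],s["force"])
T=snapshot("top");S=snapshot("side")
for k,c in{"canWL":(672,-11),"canWS":(486.3,-12),"canBL":(502,439),"canBS":(571.5,-300.5)}.items():
    pt,ps,col,R,z=O[k];z+=8;R+=1
    for n,im in(("top",T),("side",S)):
        p=tuple(int(round(v)) for v in proj(n,[*c,z]))
        try:x,e=far(n,im,p,col,R,z,w=26);print(k,n,np.round(x,1),"start",c,"R",R,"rms",round(e,1))
        except Exception as ex:print(k,n,ex)
cv2.imwrite("pics/f_side.png",cv2.resize(S[200:300,270:370],None,fx=6,fy=6,interpolation=2))
cv2.imwrite("pics/f_top.png",cv2.resize(T[130:200,300:400],None,fx=6,fy=6,interpolation=2))
```

```text
[ 389.1672063  -436.24765605  214.4664813 ] [-0.53551855 -0.08148862  0.47308345]
canWL top [672.5 -10.1  54.4] start (672, -11) R 51 rms 0.2
canWL side max() iterable argument is empty
canWS top [487.9 -14.   39.2] start (486.3, -12) R 37 rms 0.3
canWS side [486.8 -11.8  36.8] start (486.3, -12) R 37 rms 0.3
canBL top [503.5 439.8  48.8] start (502, 439) R 51 rms 0.3
canBL side max() iterable argument is empty
canBS top [ 572.6 -300.8   34.9] start (571.5, -300.5) R 37 rms 0.2
canBS side max() iterable argument is empty
```

View pics/f_side.png

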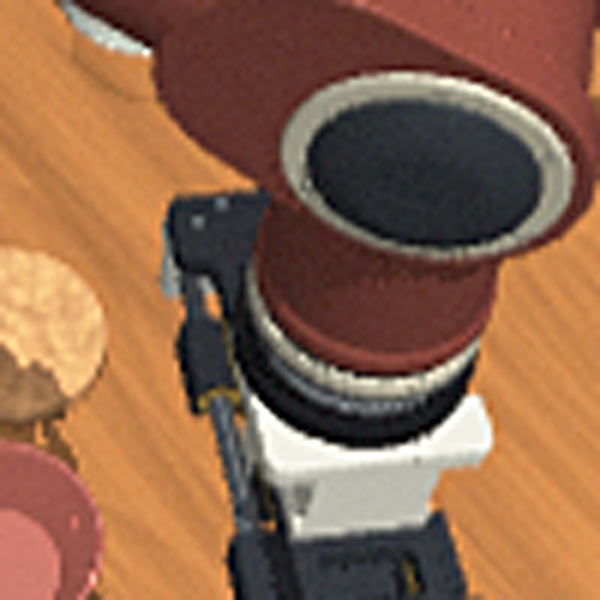

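View pics/f_top.png

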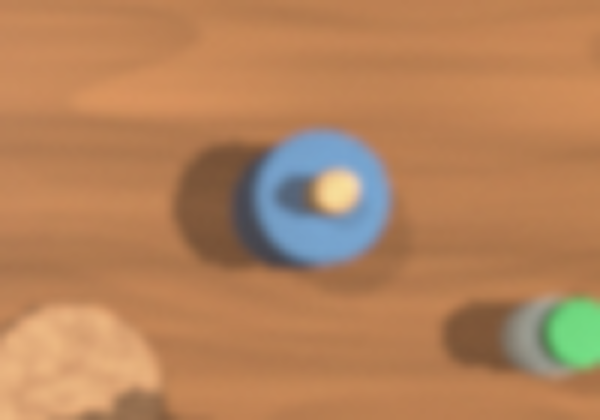

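The small blue lid looks concentric from the top, but the arm still hides it in the side view. I'll swing the arm to the left for a side check.

Emit:
carry_out(series=[[5, 10, 0, 0, 0.45], [10, 35, 0, 0, 0.45], [18, 65, 0, 0, 0.45], [26, 95, 0, 0, 0.45], [34, 125, 0, 0, 0.45], [42, 160, 0, 0, 0.45], [50, 190, 0, 0, 0.45], [58, 220, 0, 0, 0.45], [66, 250, 0, 0, 0.45], [74, 280, 0, 0, 0.45], [82, 310, 0, 0, 0.45], [90, 340, 0, 0, 0.45], [98, 370, 0, 0, 0.45], [106, 400, 0, 0, 0.45], [114, 430, 0, 0, 0.45], [122, 460, 0, 0, 0.45], [128, 485, 0, 0, 0.45], [130, 500, 0, 0, 0.45], [130, 505, 0, 0, 0.45], [130, 505, 0, 0, 0.45]])

```text
time: 45.77
tcp_pos: [492.3, 74.2, 214.8]
eef_rot: [[-0.899, 0.437, -0.0], [0.437, 0.899, 0.001], [0.0, 0.001, -1.0]]
force: [-0.2, 0.3, 0.3]
gripper_width: 50.9
```

Run:
```python
from h import *
s=state();print(s["tcp_pos"],s["dq"].round(1))
S=snapshot("side")
cv2.imwrite("pics/g_side.png",cv2.resize(S[100:300,150:370],None,fx=3,fy=3,interpolation=2))
```

```text
[492.3147188   74.18699547 214.82663776] [ 2.2 -0.6  2.7  1.1  0.7  0.4  0.9]
```

View pics/g_side.png

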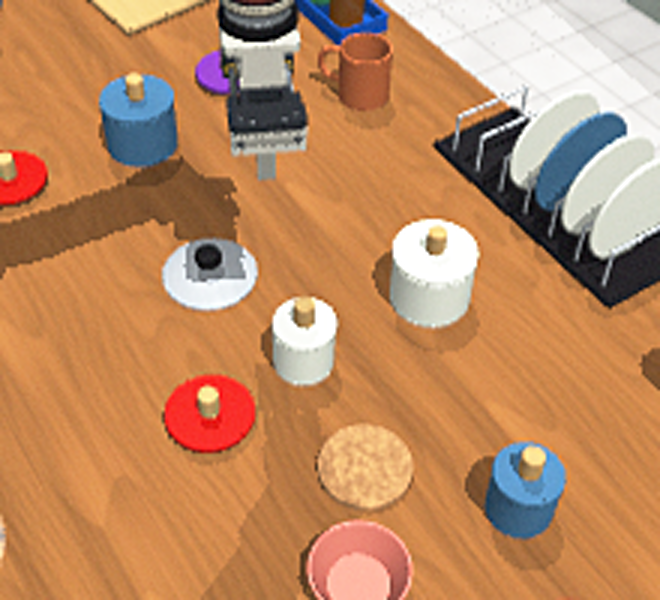

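All four lids sit flat and level (knobs at crop (135,87), (437,240), (304,310), (532,462)). The pan lid and bowl haven't moved, and the gripper is clear of everything. Handing in.

```bash
python3 -c "
from bench import hand_in
print(hand_in())"
```

```text
the job is handed in; nothing more can be done
None
```

All four canisters are closed, each with the lid of its own colour and size, and the job was handed in at about 46 s of the 120 s allowed. No verdict was reported.

**Problem on the way:** the first grasp closed on nothing, because the reported tool height was about 32 mm too low. I found this by comparing the fingertips in the images and confirmed it by pressing the shut fingers on bare counter, reaching about 45 N. Correcting every height for it, I set each lid down until I felt light contact (8 N or less), then let go.

**Last checks:**
- **Position:** in the top view each lid centre was within about 3 mm of where its canister started.
- **Level:** in the final side picture all four lids look flat and seated.
- **Seating height:** three lids touched down within about 0.2 mm of the predicted height. The fourth, the small white one, started to meet the rim at the predicted height and was firm 0.2 mm lower.
- **Bystanders:** the pan lid and bowl look unmoved, judged by eye only, and the gripper was clear of everything.

**Checks that failed:** the automatic side-view fit worked only for the small white lid. For the other three I relied on the top-view fit and on looking at the side picture.

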